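# Press a photo block in the over-centre clamp and put it away

### The job

Swing the clamp arm over by its crossbar and bring it down gently, without slamming or forcing it, until its pad rests on the photo block and the arm stays clamped by itself with your hand off it for two seconds. Then swing the arm back fully open, take the block off its bed and slide it end first, white face up, completely into the open bay of the little plywood cabinet so that it lies flat and nothing sticks out, leaving the arm open and the tray, jar and tape roll where they are.

Things in the scene. Friction and masses are not known exactly. Their poses are not given: they have to be found in the camera images.
- jig: Grey steel clamp jig fixed to the table: base plate 240 x 130 x 12 mm, two cheeks 100 mm high that carry a yellow U-shaped clamp arm (part of the jig). Origin on the table, below where the pad comes down; x points from the robot side (crossbar) to the pivot side, y along the pivot axis, z up. The plate spans x -90 to +150 mm
- pivot (a point): middle of the arm's pivot axis (jig frame +100, 0, 80 mm). The arm's two side bars, 10 mm wide, 22 mm deep, 230 mm long, run from here to the crossbar at y +-75 mm
- bar (a point): middle of the arm's black round crossbar, 22 mm diameter, 170 mm long, along the jig's y axis, 230 mm from the pivot; 140 mm are free between the side bars; it can turn in the fingers. Moves with the arm: about 290 mm high when open, 80 to 100 mm when clamped
- press_arm (a joint): swing of the clamp arm: 0 = at its open stop (crossbar up and back, the arm 1.15 rad above level; starts here), 1.15 = level with the crossbar towards the robot. Sprung over centre: starting it takes about 6 N at the crossbar, from about 0.58 it pulls itself down harder and harder and slams if let go. On the block it rests at 1.05 to 1.14, about 14 N at the pad; raising it takes 7 N
- block: photo block: wood with a white face, 110 x 60 x 30 mm (x, y, z), 0.14 to 0.28 kg. Origin at the centre of its underside, x along its length. Starts white face up on the bed, below the pad, x along the jig's x (within 0.03 rad). Its long sides overhang the bed's pedestal by 12 mm each; nothing stands beside them on the robot-side half
- bed: fixed aluminium bed on the jig: pedestal 100 x 36 mm, top 24 mm above this origin; packed up 0 to 7 mm from start to start, so the block's underside is 36 to 43 mm above the table. End stop behind the block (x +60 mm) and two side guides (x +24 to +46, y +-33 to +-41 mm) rise 10 mm above the top. Same axes as the jig
- cubby: little fixed plywood cabinet with one open bay: 150 deep (x) x 166 wide (y) x 111 mm high. Origin at the centre of its underside; mouth at x -75 mm, facing its -x (roughly to the robot); floor top at z 8 mm; clear opening 150 wide x 95 high; the roof covers the full depth; a lip 30 mm high closes the back at x +69 mm. Stands to the right of the jig (-y)
- tray: grey plastic tray 170 x 140 x 50 mm, empty, loose, left of the jig; leave alone. Origin at the centre of its underside
- jar: white jar with black lid, 60 mm diameter, 85 mm high, beside the jig's far end; leave alone. Origin at the centre of its underside
- pad (a point): centre of the underside of the black rubber pad (36 x 50 mm) on a sprung plunger under the yellow cross-beam (30 x 150 x 14 mm, joins the side bars 100 mm from the pivot). Free, it is 18 mm below the line from pivot to crossbar; it starts to yield at 6 N, gives 1 mm per 2.5 N, and goes hard after 8 mm (about 18 mm at the crossbar). Moves with the arm
- tape: brown tape roll standing on its flat side, 90 mm diameter, 48 mm high, beside the jig's far end; leave alone. Origin at the centre of its underside
Things that resemble listed ones, but are neither listed nor needed, are in the scene too. Several things look just like the cubby: the one meant starts farthest from the robot's base. What is shaped like the block but purple is not meant.

How it is judged (in metres and radians):
On the way, in this order (a step that is already met when the one before it is completed fails the run):
1. the arm is clamped on the block by its own spring (pad force over 6 N, joint over 0.95) with the robot off the jig, for 1.5 s (value of joint press_arm above 0.95 rad and contact force between block and jig above 6 N and contact force between each of the arm, the fingers and jig below 0.3 N), for 1.5 s.
2. the arm is swung back open (joint under 0.15) with the block still on its bed (value of joint press_arm below 0.15 rad and horizontal distance between block and bed below 0.015 m and z of block in the frame of bed below 0.03 m), for 0.2 s.
At the end, for the whole second after the job is handed in: The clamp arm stands open (joint under 0.15); the block lies at rest, white face up (within 0.1 rad), on the floor of the cabinet's bay, lengthwise within 0.35 rad of the bay's depth, its centre no more than 19 mm towards the mouth from the bay's middle, so that it does not stick out (value of joint press_arm below 0.15 rad and x of block in the frame of cubby between -0.019 and 0.03 m and y of block in the frame of cubby between -0.05 and 0.05 m and z of block in the frame of cubby between 0.004 and 0.014 m and angle between block's own z axis and vertical below 0.1 rad and angle between the x axis of block and the x axis of cubby, either way round below 0.35 rad and linear speed of block below 0.02 m/s); the robot touches nothing.
It fails at once if the arm swings down fast (over 2.5 rad/s), let go or thrown (velocity of joint press_arm above 2.5 rad/s).
It fails at once if the arm is forced or slammed onto the block (over 70 N) (contact force between block and jig above 70 N).
It fails at once if the tray is moved more than 25 mm (distance of tray from where it was at the start of the episode above 0.025 m).
It fails at once if the jar is moved more than 25 mm (distance of jar from where it was at the start of the episode above 0.025 m).
It fails at once if the tape roll is moved more than 25 mm (distance of tape from where it was at the start of the episode above 0.025 m).
It also fails if it takes over 72 s, if anything falls off the work surface, if the arm or the gripper's body presses on something with over 40 N, if the wrist force passes 120 N, or if a joint passes its speed limit or range.

### The arm

A 6-joint arm with a two-finger parallel gripper is mounted at the origin on the work surface. World frame = base frame: x ahead of the robot, y to its left, z up, the work surface at z = 0. Lengths are in mm, angles in rad, forces in N, time in s.
With the tool pointing down it reaches from about 350 to 775 mm from the base axis. Payload 7.3 kg.
Tool frame: the origin (TCP) lies at the very end of the fingers, on their centre line; the grasp point (between the pads) lies 19 mm behind it; z points along the fingers, y is the line along which they close (so a half turn about z gives the same grasp; the last joint's range is limited). The gripper opens to 92 mm and grips with 3 to 60 N. Pads are 19 mm wide; open, the fingers measure 130 mm over their backs; the gripper's body (75 mm by 190 mm) begins 47 mm behind the grasp point.
Start: joints at [-1.25, 0.342, 1.524, -0, 1.275, -0.146], TCP at [236.29, -468.841, 226.741] pointing down, gripper open.
Joint ranges: [-2.53, 2.53], [-0.77, 2.02], [0.04, 2.7], [-1, 4.14], [0.28, 2.66], [-3.11, 3.11]. Speed limits (rad/s): [2.57, 2.57, 3.14, 3.14, 3.14, 3.14].

### API

Orientations are given as [roll, pitch, yaw] about the fixed x, y, z axes, in that order (R = Rz(yaw) Ry(pitch) Rx(roll)).
In Python, from plant import bot gives the robot as it stands.
- The arm moves only by the tool send_rows, never from a script. Its argument "rows" is a list of rows, each an object of numbers: "x", "y", "z": the shift along the tool's x, y, z in units of 0.2 m (1.0 is 0.2 m); "ax", "ay", "az": the turn, a rotation vector about the tool's x, y, z in units of 60 degrees (1.0 is 60 degrees); "jaw": the opening, from -1 (shut) to 1 (fully open), so that 0 is half open. In form: [{"x": .., "y": .., "z": .., "ax": .., "ay": .., "az": .., "jaw": ..}, ...]. A call has exactly 10 rows; each row is the pose to reach, as a shift and turn from the pose commanded when the call began, along the tool's axes at that moment; what a row does not reach only later rows make up. A row lasts 1/8 s, in which the tool goes at most 62.5 mm and 10.7 degrees, less where a joint would pass 70% of its speed; a pose out of reach is approached as far as the arm can. A call with a number of a shift or a turn outside -1 to 1 is refused whole. A call with a gripper value outside its range is refused whole. The fingers move at their own pace and stop on an object; the grip force is fixed at half the most. Time passes only in rows, so rows that repeat a pose let the fingers close, or fill a call up. It gives the time, the measured TCP pose, the force, the opening and the grip force at its end, in the units of the state.
- bot.get_obs(): the state, without advancing time (a new reading comes with each control period).
- bot.capture(name): name is "scene" or "top" or "wrist"; returns (picture, depth): 420x560x3 uint8, red, green, blue; 420x560 float32, mm along the optical axis (not along the pixel's ray), 0 where there is no reading.
- bot.camera_model(name): a dict with "vertical_fov" (degrees; the focal length in pixels is half the picture's height over the tangent of half this angle, whatever the lens; pixels are square), "cx", "cy" (the principal point, pixels), "R" (3x3) and "t" (3): a world point X has camera coordinates R X + t; the wrist camera has in their place "T_tool_cam" (4x4, takes a point from camera to tool coordinates, whose origin is the TCP and whose axes are the flange's). Camera axes: x right, y down, z forward; pixel columns grow to the right and rows downward; lengths in mm; the calibration is good to about 2 mm. A picture is of the moment at which its call begins: read the wrist's pose just before it. camera_model takes no time and is no camera call.
- bot.close_job(): hands the job in; it is judged then, once.
The state is a dict: "time": time; "joint_positions": joint angles; "dq": joint speeds; "tau": joint torques, N m; "tool_pos": TCP position; "tcp_rot": TCP orientation; "contact_force": force on the tool from outside, world axes, zero at the start; "moment": the same for the moment, N m; "grip_width": finger opening in mm; "finger_force": force on a finger pad.
Only numpy, scipy, OpenCV 4.12 (cv2) and the standard library are available. Lean on these libraries where they do the work, as an engineer would, in place of code of your own. Each camera call takes 0.05 s, during which the arm holds its last target. There are 200 camera calls.

## Working session

There is one attempt and no reset: what is moved stays moved. The work goes in short steps, Python scripts to look and compute and a tool call to move; the robot and the scene stay as the last step left them, time stands still between calls to the robot, and variables do not carry over. Pictures are saved under pics/ and viewed, at most 10 in all, crops included, and the job is handed in when it is done.

Besides the shell and the picture viewer there is one more tool, called after ">>>" as name(argument=value, ...), one argument or row to a line, values as JSON. send_rows: Moves the arm, as the interface text tells. Its arguments: {"type":"object","properties":{"rows":{"type":"array","items":{"type":"object","properties":{"x":{"type":"number","minimum":-1,"maximum":1},"y":{"type":"number","minimum":-1,"maximum":1},"z":{"type":"number","minimum":-1,"maximum":1},"ax":{"type":"number","minimum":-1,"maximum":1},"ay":{"type":"number","minimum":-1,"maximum":1},"az":{"type":"number","minimum":-1,"maximum":1},"jaw":{"type":"number"}}}}},"required":["rows"]}

```bash
ls; mkdir -p pics; cat > h.py <<'E'
import numpy as np, cv2
from plant import bot
from scipy.spatial.transform import Rotation as Ro
def cam(name):
    o=bot.get_obs(); p,d=bot.capture(name); m=bot.camera_model(name)
    f=210/np.tan(np.radians(m["vertical_fov"])/2)
    if "R" in m:
        R=np.array(m["R"]);t=np.array(m["t"]); Rw=R.T; c=-R.T@t
    else:
        T=np.array(m["T_tool_cam"]); Rt=Ro.from_euler("xyz",o["tcp_rot"]).as_matrix()
        Rw=Rt@T[:3,:3]; c=Rt@T[:3,3]+np.array(o["tool_pos"])
    return p,d,(f,m["cx"],m["cy"],Rw,c)
def cloud(d,k):
    f,cx,cy,Rw,c=k
    v,u=np.mgrid[:d.shape[0],:d.shape[1]]
    P=np.stack([(u-cx)/f*d,(v-cy)/f*d,d],-1)@Rw.T+c
    P[d<=0]=np.nan
    return P
def save(n,p): cv2.imwrite("pics/"+n+".png",cv2.cvtColor(p,cv2.COLOR_RGB2BGR))
def tool(): 
    o=bot.get_obs(); return np.array(o["tool_pos"]),Ro.from_euler("xyz",o["tcp_rot"]).as_matrix()
def row(pt,Rg=None):
    "units for target TCP pos and orientation from present measured pose"
    p,R=tool(); s=R.T@(np.array(pt)-p)/200
    r=np.zeros(3) if Rg is None else Ro.from_matrix(R.T@Rg).as_rotvec()/np.radians(60)
    return np.round(s,3),np.round(r,3)
E
python3 - <<'E'
from h import *
for n in ("scene","top"):
    p,d,k=cam(n); save(n,p); np.savez(n+".npz",p=p,P=cloud(d,k)); print(n,k)
o=bot.get_obs(); print(o); print(bot.camera_model("wrist"), bot.camera_model("scene"))
E
```

```text
pics
scene (np.float64(427.1155064393788), 283.8373123800081, 209.37722760986745, array([[-0.32972746,  0.59415905, -0.73365852],
       [ 0.94391856,  0.22168028, -0.24469494],
       [ 0.01724991, -0.77319654, -0.63393182]]), array([1598.84556548,  271.58433929, 1107.38175396]))
top (np.float64(381.964533789503), 279.4864621243787, 207.06639445511516, array([[-0.00748711, -0.98990049,  0.14156611],
       [-0.99964898,  0.00381137, -0.02621814],
       [ 0.02541379, -0.14171272, -0.98958155]]), array([ 339.09196994,  -58.6771949 , 1443.80987003]))
{'time': 0.1, 'joint_positions': array([-1.25000632e+00,  3.42619114e-01,  1.52490928e+00,  3.03637500e-05,
        1.27537718e+00, -1.45973294e-01]), 'dq': array([-0.00160928, -0.0014325 , -0.00316025,  0.00178041, -0.00014645,
       -0.00042346]), 'tau': array([ 1.37298455e-03, -4.32004988e+01, -2.44695514e+01,  7.18829851e-02,
        5.26929356e-02, -3.18034904e-05]), 'tool_pos': array([ 236.17845179, -468.48488746,  226.13632572]), 'tcp_rot': array([-3.14029792e+00, -2.19698734e-04,  4.66754295e-01]), 'contact_force': array([0.11730
[... 181 characters left out ...]
': 277.4246167318401, 'cy': 207.28448512527777, 'T_tool_cam': array([[ 9.78658668e-04, -9.59302840e-01, -2.82377591e-01,
         7.61559313e+01],
       [ 9.99999072e-01,  1.20640494e-03, -6.32663260e-04,
        -8.95319782e-01],
       [ 9.47577384e-04, -2.82376710e-01,  9.59303130e-01,
        -1.57796560e+02],
       [ 0.00000000e+00,  0.00000000e+00,  0.00000000e+00,
         1.00000000e+00]])} {'vertical_fov': 52.36394837387568, 'cx': 283.8373123800081, 'cy': 209.37722760986745, 'R': array([[-0.32972746,  0.94391856,  0.01724991],
       [ 0.59415905,  0.22168028, -0.77319654],
       [-0.73365852, -0.24469494, -0.63393182]]), 't': array([ 251.72756224, -153.94971158, 1941.46652439])}
```

View pics/scene.png

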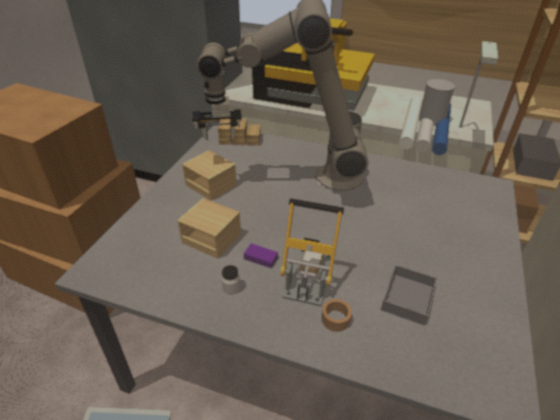

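View pics/top.png

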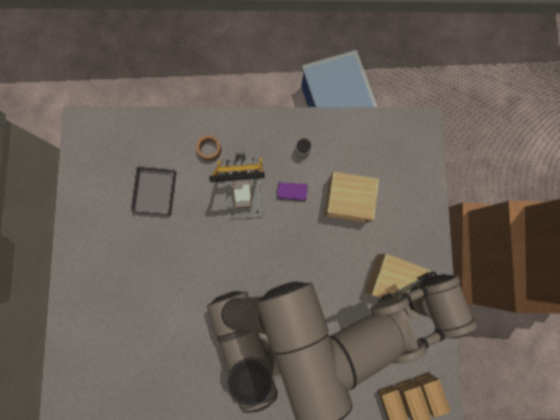

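The scene view shows the jig (scene ~310,250), a purple decoy (262,255), the far cabinet (210,227) and a near one (210,174). From the top the jig is at ~(240,190), the far cabinet's roof at (353,197), the tray at (154,191), the tape at (208,148) and the jar at (303,148).

```bash
cat > m1.py <<'E'
from h import *
T=np.load("top.npz"); S=np.load("scene.npz")
def comp(z,mask,roi,zr,name):
    u0,v0,u1,v1=roi; P=z["P"]; m=np.zeros(mask.shape,bool); m[v0:v1,u0:u1]=mask[v0:v1,u0:u1]
    m&=(P[...,2]>zr[0])&(P[...,2]<zr[1]); Q=P[m]
    if len(Q)<8: print(name,"few",len(Q)); return
    c,(w,h),a=cv2.minAreaRect(Q[:,:2].astype(np.float32))
    print(name,len(Q),"mean",Q.mean(0).round(1),"z med",np.median(Q[:,2]).round(1),"rect",np.round(c,1),round(w,1),round(h,1),"ang",round(a,2))
for nm,z,rj,rc in (("top",T,(205,130,275,225),(320,165,385,225)),("scene",S,(275,190,350,305),(175,195,245,255))):
    hsv=cv2.cvtColor(z["p"],cv2.COLOR_RGB2HSV); H,s,v=[hsv[...,i].astype(int) for i in range(3)]
    any_=np.ones(H.shape,bool)
    comp(z,(s<70)&(v>150),rj,(50,90),nm+" white")
    comp(z,v<60,rj,(255,320),nm+" bar")
    comp(z,(H>15)&(H<30)&(s>150)&(v>100),rj,(60,290),nm+" yellow")
    comp(z,any_,rj,(5,22),nm+" plate")
    comp(z,any_,rc,(100,125),nm+" roof")
    print("table z",np.nanmedian(z["P"][180:260,240:330][...,2]) if nm=="scene" else np.nanmedian(z["P"][215:260,120:200,2]))
E
python3 m1.py
```

```text
top white 191 mean [586.   39.7  68.9] z med 69.1 rect [587.9  41.5] 56.5 52.0 ang 7.21
top bar 308 mean [597.1  43.  299.2] z med 299.3 rect [598.5  41.5] 20.3 162.6 ang 4.44
top yellow 183 mean [653.   49.4 188.1] z med 187.5 rect [661.3  45. ] 83.4 150.6 ang 4.49
top plate 1257 mean [610.3  43.6  11.3] z med 11.4 rect [664.9  56.9] 266.9 368.4 ang 89.72
top roof 1953 mean [ 569.  -356.   111.1] z med 111.1 rect [ 569.5 -357.2] 168.5 152.2 ang 80.64
table z -0.152878490329158
scene white 115 mean [595.6  38.4  67. ] z med 67.0 rect [599.1  41.8] 47.7 55.3 ang 6.41
scene bar 225 mean [606.8  44.6 294.3] z med 294.8 rect [606.6  44. ] 15.9 159.2 ang 4.84
scene yellow 643 mean [660.8  47.3 180. ] z med 178.4 rect [661.3  46.9] 106.9 156.7 ang 3.76
scene plate 962 mean [662.1  42.5  10.3] z med 9.9 rect [447.4 -34.6] 629.6 221.2 ang 10.28
scene roof 1349 mean [ 579.  -354.6  108.3] z med 108.4 rect [ 572.9 -356.8] 170.9 157.4 ang 81.2
table z -1.450187672373204
```

```bash
cat >> h.py <<'E'
def down(yaw): return Ro.from_euler("xyz",[np.pi,0,yaw]).as_matrix()
def legs(p0,yaw0,goals):
    "goals: list of (x,y,z,yaw), tool down; prints units of each leg"
    for g in goals:
        R=down(yaw0); s=R.T@(np.array(g[:3])-p0)/200; r=Ro.from_matrix(R.T@down(g[3])).as_rotvec()/np.radians(60)
        print(np.round(s,3),np.round(r,3),g); p0=np.array(g[:3]);yaw0=g[3]
E
python3 - <<'E'
from h import *
p,R=tool()
legs(p,.467,[(320,-330,340,.95),(420,-170,370,1.4),(510,-60,370,1.649),(600,43,370,1.649)])
E
```

```text
[ 0.686 -0.43  -0.569] [ 0.     0.    -0.461] (320, -330, 340, 0.95)
[ 0.942 -0.059 -0.15 ] [ 0.    0.   -0.43] (420, -170, 370, 1.4)
[0.618 0.35  0.   ] [ 0.     0.    -0.238] (510, -60, 370, 1.649)
[0.478 0.489 0.   ] [0. 0. 0.] (600, 43, 370, 1.649)
```

>>> send_rows(
  rows=[
    {"x":0.34,"y":-0.21,"z":-0.4,"az":-0.2,"jaw":1},
    {"x":0.69,"y":-0.43,"z":-0.57,"az":-0.46,"jaw":1},
    {"x":0.69,"y":-0.43,"z":-0.57,"az":-0.46,"jaw":1},
    {"x":0.69,"y":-0.43,"z":-0.57,"az":-0.46,"jaw":1},
    {"x":0.8,"y":-0.2,"z":-0.7,"az":-0.7,"jaw":1},
    {"x":0.9,"y":0.0,"z":-0.72,"az":-0.89,"jaw":1},
    {"x":1.0,"y":0.2,"z":-0.72,"az":-0.89,"jaw":1},
    {"x":1.0,"y":0.2,"z":-0.72,"az":-0.89,"jaw":1},
    {"x":1.0,"y":0.2,"z":-0.72,"az":-0.89,"jaw":1},
    {"x":1.0,"y":0.2,"z":-0.72,"az":-0.89,"jaw":1},
  ],
)

```text
schema error: expected keys x, y, z, ax, ay, az, jaw
```

```bash
python3 - <<'E'
from h import *
o=bot.get_obs(); print(o["time"],o["tool_pos"],o["tcp_rot"])
p,R=tool(); legs(p,o["tcp_rot"][2],[(470,-60,370,1.649),(600,43,370,1.649)])
E
```

```text
0.1 [ 236.17845179 -468.48488746  226.13632572] [-3.14029792e+00 -2.19698734e-04  4.66754295e-01]
[ 1.963 -1.298 -0.719] [ 0.     0.    -1.129] (470, -60, 370, 1.649)
[0.463 0.688 0.   ] [0. 0. 0.] (600, 43, 370, 1.649)
```

>>> send_rows(
  rows=[
    {"x":0.34,"y":-0.21,"z":-0.4,"ax":0,"ay":0,"az":-0.2,"jaw":1},
    {"x":0.69,"y":-0.43,"z":-0.57,"ax":0,"ay":0,"az":-0.46,"jaw":1},
    {"x":0.8,"y":-0.5,"z":-0.72,"ax":0,"ay":0,"az":-0.6,"jaw":1},
    {"x":1.0,"y":-0.65,"z":-0.72,"ax":0,"ay":0,"az":-0.8,"jaw":1},
    {"x":1.0,"y":-0.65,"z":-0.72,"ax":0,"ay":0,"az":-0.9,"jaw":1},
    {"x":1.0,"y":-0.65,"z":-0.72,"ax":0,"ay":0,"az":-0.9,"jaw":1},
    {"x":1.0,"y":-0.65,"z":-0.72,"ax":0,"ay":0,"az":-0.9,"jaw":1},
    {"x":1.0,"y":-0.65,"z":-0.72,"ax":0,"ay":0,"az":-0.9,"jaw":1},
    {"x":1.0,"y":-0.65,"z":-0.72,"ax":0,"ay":0,"az":-0.9,"jaw":1},
    {"x":1.0,"y":-0.65,"z":-0.72,"ax":0,"ay":0,"az":-0.9,"jaw":1},
  ],
)

```text
time: 1.35
tool_pos: [356.1, -263.2, 370.5]
tcp_rot: [-3.141, -0.0, 1.408]
contact_force: [0.5, -0.4, 0.5]
grip_width: 91.9
finger_force: 0.0
```

```bash
python3 - <<'E'
from h import *
o=bot.get_obs(); print(o["time"],o["tool_pos"],o["tcp_rot"])
p,R=tool(); legs(p,o["tcp_rot"][2],[(470,-80,370,1.649),(560,43,370,1.649)])
E
```

```text
1.35 [ 356.1180649  -263.17664573  370.4851804 ] [-3.14122415e+00 -1.97786028e-04  1.40791637e+00]
[0.996 0.413 0.002] [-0.    0.   -0.23] (470, -80, 370, 1.649)
[0.578 0.497 0.   ] [0. 0. 0.] (560, 43, 370, 1.649)
```

>>> send_rows(
  rows=[
    {"x":0.3,"y":0.12,"z":0,"ax":0,"ay":0,"az":-0.12,"jaw":1},
    {"x":0.6,"y":0.24,"z":0,"ax":0,"ay":0,"az":-0.23,"jaw":1},
    {"x":1.0,"y":0.41,"z":0,"ax":0,"ay":0,"az":-0.23,"jaw":1},
    {"x":1.0,"y":0.41,"z":0,"ax":0,"ay":0,"az":-0.23,"jaw":1},
    {"x":1.0,"y":0.7,"z":0,"ax":0,"ay":0,"az":-0.23,"jaw":1},
    {"x":1.0,"y":1.0,"z":0,"ax":0,"ay":0,"az":-0.23,"jaw":1},
    {"x":1.0,"y":1.0,"z":0,"ax":0,"ay":0,"az":-0.23,"jaw":1},
    {"x":1.0,"y":1.0,"z":0,"ax":0,"ay":0,"az":-0.23,"jaw":1},
    {"x":1.0,"y":1.0,"z":0,"ax":0,"ay":0,"az":-0.23,"jaw":1},
    {"x":1.0,"y":1.0,"z":0,"ax":0,"ay":0,"az":-0.23,"jaw":1},
  ],
)

```text
time: 2.6
tool_pos: [585.1, -97.4, 372.3]
tcp_rot: [3.139, 0.001, 1.65]
contact_force: [-0.5, 0.8, 0.3]
grip_width: 91.8
finger_force: 0.0
```

```bash
python3 - <<'E'
from h import *
o=bot.get_obs(); print(o["time"],o["tool_pos"],o["tcp_rot"])
p,R=tool(); legs(p,o["tcp_rot"][2],[(590,43,370,1.649)])
E
```

```text
2.6 [585.08525977 -97.42933673 372.30179265] [3.13944149e+00 9.51820986e-04 1.64983258e+00]
[0.698 0.08  0.012] [ 0.    -0.     0.001] (590, 43, 370, 1.649)
```

>>> send_rows(
  rows=[
    {"x":0.3,"y":0.06,"z":0,"ax":0,"ay":0,"az":0,"jaw":1},
    {"x":0.6,"y":0.1,"z":0,"ax":0,"ay":0,"az":0,"jaw":1},
    {"x":0.69,"y":0.13,"z":0,"ax":0,"ay":0,"az":0,"jaw":1},
    {"x":0.69,"y":0.13,"z":0,"ax":0,"ay":0,"az":0,"jaw":1},
    {"x":0.69,"y":0.13,"z":0,"ax":0,"ay":0,"az":0,"jaw":1},
    {"x":0.69,"y":0.13,"z":0,"ax":0,"ay":0,"az":0,"jaw":1},
    {"x":0.69,"y":0.13,"z":0,"ax":0,"ay":0,"az":0,"jaw":1},
    {"x":0.69,"y":0.13,"z":0,"ax":0,"ay":0,"az":0,"jaw":1},
    {"x":0.69,"y":0.13,"z":0,"ax":0,"ay":0,"az":0,"jaw":1},
    {"x":0.69,"y":0.13,"z":0,"ax":0,"ay":0,"az":0,"jaw":1},
  ],
)

```text
time: 3.85
tool_pos: [600.9, 42.1, 370.7]
tcp_rot: [3.142, 0.0, 1.65]
contact_force: [0.1, 0.3, 0.4]
grip_width: 92.0
finger_force: 0.0
```

```bash
python3 - <<'E'
from h import *
o=bot.get_obs(); print(o["time"],o["tool_pos"],o["tcp_rot"])
p,d,k=cam("wrist"); save("w1",p); P=cloud(d,k); np.savez("w1.npz",p=p,P=P)
hsv=cv2.cvtColor(p,cv2.COLOR_RGB2HSV); H,s,v=[hsv[...,i].astype(int) for i in range(3)]
m=(P[...,2]>270)&(P[...,2]<310)&(v<90); Q=P[m]
print(len(Q),Q.mean(0),Q[:,2].max(),cv2.minAreaRect(Q[:,:2].astype(np.float32)))
top=Q[Q[:,2]>np.percentile(Q[:,2],80)]; print("ridge",top.mean(0),np.polyfit(top[:,1],top[:,0],1))
m=(s<70)&(v>140)&(P[...,2]>55)&(P[...,2]<85); Q=P[m]
if len(Q): print("white",len(Q),Q.mean(0),np.median(Q[:,2]),cv2.minAreaRect(Q[:,:2].astype(np.float32)))
E
```

```text
3.85 [600.94514076  42.12945423 370.71089832] [3.14153277e+00 1.16983152e-04 1.65015943e+00]
5053 [597.01434228  61.859436   298.29123359] 302.346323318287 ((598.9453735351562, 42.931148529052734), (27.51844024658203, 168.88954162597656), 6.876133441925049)
ridge [596.82615165  64.61619658 300.79323712] [-7.79409150e-02  6.01862397e+02]
white 1476 [589.18535697  43.14441158  69.19384631] 69.08708810226537 ((698.3060913085938, -42.93913269042969), (190.50331115722656, 357.2321472167969), 34.48047637939453)
```

View pics/w1.png

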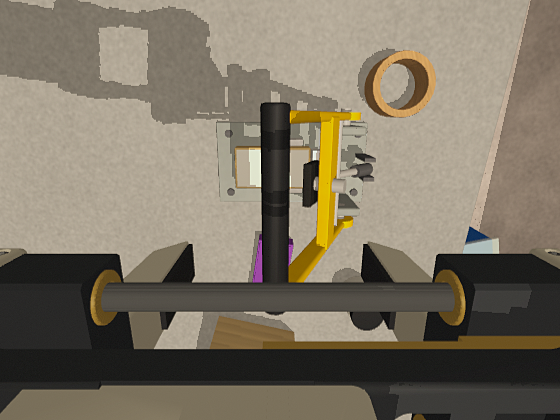

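The wrist view shows the crossbar (column ~275, rows 105–310) centred between the fingers, with the pad and block below. The bar axis is at (598.5, 42.9, 290), the jig yaw is 0.078, and the block top is at about 69 mm. All of these agree with the given geometry.

>>> send_rows(
  rows=[
    {"x":0,"y":-0.01,"z":0.2,"ax":0,"ay":0,"az":0,"jaw":1},
    {"x":0,"y":-0.01,"z":0.4,"ax":0,"ay":0,"az":0,"jaw":0.5},
    {"x":0,"y":-0.01,"z":0.5,"ax":0,"ay":0,"az":0,"jaw":0},
    {"x":0,"y":-0.01,"z":0.5,"ax":0,"ay":0,"az":0,"jaw":-0.3},
    {"x":0,"y":-0.01,"z":0.5,"ax":0,"ay":0,"az":0,"jaw":-0.6},
    {"x":0,"y":-0.01,"z":0.5,"ax":0,"ay":0,"az":0,"jaw":-0.7},
    {"x":0,"y":-0.01,"z":0.5,"ax":0,"ay":0,"az":0,"jaw":-0.8},
    {"x":0,"y":-0.01,"z":0.5,"ax":0,"ay":0,"az":0,"jaw":-0.8},
    {"x":0,"y":-0.01,"z":0.5,"ax":0,"ay":0,"az":0,"jaw":-0.8},
    {"x":0,"y":-0.01,"z":0.5,"ax":0,"ay":0,"az":0,"jaw":-0.8},
  ],
)

```text
time: 5.15
tool_pos: [599.1, 42.0, 270.9]
tcp_rot: [3.141, 0.0, 1.65]
contact_force: [0.7, 0.3, 1.0]
grip_width: 21.4
finger_force: 30.0
```

```bash
python3 - <<'E'
from h import *
o=bot.get_obs(); print(o["time"],o["tool_pos"],o["tcp_rot"],o["contact_force"],o["grip_width"],o["finger_force"])
# arc: bar jig x = 100-230cos(a), z=80+230 sin(a); tool y ~ jig x, tool z down
p=o["tool_pos"]
for q in list(np.arange(0,1.0,.1))+[1.0,1.03,1.06,1.08,1.1,1.12]:
    a=1.15-q
    print(round(q,2), "y",round((230*np.cos(1.15)-230*np.cos(a))/200,3),"z",round((230*np.sin(1.15)-230*np.sin(a))/200,3))
E
```

```text
5.15 [599.11473682  41.96216245 270.93978217] [3.14093418e+00 1.54755659e-04 1.65011561e+00] [0.71376344 0.27449398 0.9753254 ] 21.419890944856956 29.999946355819702
0.0 y 0.0 z 0.0
0.1 y -0.102 z 0.052
0.2 y -0.199 z 0.114
0.3 y -0.289 z 0.186
0.4 y -0.372 z 0.266
0.5 y -0.446 z 0.354
0.6 y -0.511 z 0.449
0.7 y -0.566 z 0.549
0.8 y -0.611 z 0.655
0.9 y -0.644 z 0.765
1.0 y -0.667 z 0.878
1.03 y -0.672 z 0.912
1.06 y -0.676 z 0.946
1.08 y -0.677 z 0.969
1.1 y -0.679 z 0.992
1.12 y -0.68 z 1.015
```

>>> send_rows(
  rows=[
    {"x":0,"y":-0.05,"z":0.025,"ax":0,"ay":0,"az":0,"jaw":-0.8},
    {"x":0,"y":-0.102,"z":0.052,"ax":0,"ay":0,"az":0,"jaw":-0.8},
    {"x":0,"y":-0.151,"z":0.082,"ax":0,"ay":0,"az":0,"jaw":-0.8},
    {"x":0,"y":-0.199,"z":0.114,"ax":0,"ay":0,"az":0,"jaw":-0.8},
    {"x":0,"y":-0.245,"z":0.149,"ax":0,"ay":0,"az":0,"jaw":-0.8},
    {"x":0,"y":-0.289,"z":0.186,"ax":0,"ay":0,"az":0,"jaw":-0.8},
    {"x":0,"y":-0.331,"z":0.225,"ax":0,"ay":0,"az":0,"jaw":-0.8},
    {"x":0,"y":-0.372,"z":0.266,"ax":0,"ay":0,"az":0,"jaw":-0.8},
    {"x":0,"y":-0.41,"z":0.309,"ax":0,"ay":0,"az":0,"jaw":-0.8},
    {"x":0,"y":-0.446,"z":0.354,"ax":0,"ay":0,"az":0,"jaw":-0.8},
  ],
)

```text
time: 6.4
tool_pos: [509.3, 35.3, 199.3]
tcp_rot: [-3.141, -0.001, 1.65]
contact_force: [1.7, 4.2, 1.0]
grip_width: 21.2
finger_force: 30.0
```

```bash
cat > st.py <<'E'
from h import *
o=bot.get_obs(); p=np.array(o["tool_pos"]); piv=np.array([692.2,50.2,80]); j=Ro.from_euler("z",.078).as_matrix()
Rt=tool()[1]; v=j.T@(p-19*Rt[:,2]-piv)
print(o["time"],p.round(1),o["tcp_rot"].round(3),"F",o["contact_force"].round(1),o["grip_width"].round(1),o["finger_force"].round(1))
print("from pivot",v.round(1),"radius",np.hypot(v[0],v[2]).round(1),"q",(1.15-np.arctan2(v[2],-v[0])).round(3))
E
python3 st.py
```

```text
Traceback (most recent call last):
  File "st.py", line 4, in <module>
    print(o["time"],p.round(1),o["tcp_rot"].round(3),"F",o["contact_force"].round(1),o["grip_width"].round(1),o["finger_force"].round(1))
                                                                                     ^^^^^^^^^^^^^^^^^^^^^
AttributeError: 'float' object has no attribute 'round'
```

>>> send_rows(
  rows=[
    {"x":0,"y":-0.034,"z":0.047,"ax":0,"ay":0,"az":0,"jaw":-0.8},
    {"x":0,"y":-0.065,"z":0.095,"ax":0,"ay":0,"az":0,"jaw":-0.8},
    {"x":0,"y":-0.094,"z":0.145,"ax":0,"ay":0,"az":0,"jaw":-0.8},
    {"x":0,"y":-0.12,"z":0.195,"ax":0,"ay":0,"az":0,"jaw":-0.8},
    {"x":0,"y":-0.144,"z":0.248,"ax":0,"ay":0,"az":0,"jaw":-0.8},
    {"x":0,"y":-0.165,"z":0.301,"ax":0,"ay":0,"az":0,"jaw":-0.8},
    {"x":0,"y":-0.183,"z":0.356,"ax":0,"ay":0,"az":0,"jaw":-0.8},
    {"x":0,"y":-0.198,"z":0.411,"ax":0,"ay":0,"az":0,"jaw":-0.8},
    {"x":0,"y":-0.211,"z":0.467,"ax":0,"ay":0,"az":0,"jaw":-0.8},
    {"x":0,"y":-0.221,"z":0.524,"ax":0,"ay":0,"az":0,"jaw":-0.8},
  ],
)

```text
time: 7.65
tool_pos: [465.1, 31.7, 93.8]
tcp_rot: [-3.14, -0.001, 1.65]
contact_force: [4.8, 6.7, -3.8]
grip_width: 21.0
finger_force: 30.0
```

```bash
sed -i 's/o\["grip_width"\].round(1),o\["finger_force"\].round(1)/o["grip_width"],o["finger_force"]/' st.py; python3 st.py
```

```text
7.65 [465.1  31.7  93.8] [-3.14e+00 -1.00e-03  1.65e+00] F [ 4.8  6.7 -3.8] 20.98874823249552 29.996505081653595
from pivot [-227.8   -0.8   32.8] radius 230.2 q 1.007
```

>>> send_rows(
  rows=[
    {"x":0,"y":-0.003,"z":0.015,"ax":0,"ay":0,"az":0,"jaw":-0.8},
    {"x":0,"y":-0.005,"z":0.03,"ax":0,"ay":0,"az":0,"jaw":-0.8},
    {"x":0,"y":-0.007,"z":0.045,"ax":0,"ay":0,"az":0,"jaw":-0.8},
    {"x":0,"y":-0.009,"z":0.06,"ax":0,"ay":0,"az":0,"jaw":-0.8},
    {"x":0,"y":-0.01,"z":0.075,"ax":0,"ay":0,"az":0,"jaw":-0.8},
    {"x":0,"y":-0.011,"z":0.09,"ax":0,"ay":0,"az":0,"jaw":-0.8},
    {"x":0,"y":-0.012,"z":0.1,"ax":0,"ay":0,"az":0,"jaw":-0.8},
    {"x":0,"y":-0.012,"z":0.11,"ax":0,"ay":0,"az":0,"jaw":-0.8},
    {"x":0,"y":-0.012,"z":0.115,"ax":0,"ay":0,"az":0,"jaw":-0.8},
    {"x":0,"y":-0.012,"z":0.115,"ax":0,"ay":0,"az":0,"jaw":-0.8},
  ],
)

```text
time: 8.9
tool_pos: [463.5, 31.5, 71.9]
tcp_rot: [3.141, -0.0, 1.65]
contact_force: [2.2, 6.8, 2.7]
grip_width: 21.3
finger_force: 30.0
```

```bash
python3 st.py
```

```text
8.9 [463.5  31.5  71.9] [ 3.141 -0.     1.65 ] F [2.2 6.8 2.7] 21.25827531874719 29.9954554438591
from pivot [-229.4   -0.8   10.9] radius 229.7 q 1.103
```

>>> send_rows(
  rows=[
    {"x":0,"y":0,"z":0,"ax":0,"ay":0,"az":0,"jaw":-0.4},
    {"x":0,"y":0,"z":0,"ax":0,"ay":0,"az":0,"jaw":0},
    {"x":0,"y":0,"z":0,"ax":0,"ay":0,"az":0,"jaw":0.2},
    {"x":0,"y":0,"z":0,"ax":0,"ay":0,"az":0,"jaw":0.2},
    {"x":0,"y":0,"z":-0.1,"ax":0,"ay":0,"az":0,"jaw":0.2},
    {"x":0,"y":0,"z":-0.3,"ax":0,"ay":0,"az":0,"jaw":0.2},
    {"x":0,"y":0,"z":-0.5,"ax":0,"ay":0,"az":0,"jaw":0.2},
    {"x":0,"y":0,"z":-0.6,"ax":0,"ay":0,"az":0,"jaw":0.2},
    {"x":0,"y":0,"z":-0.6,"ax":0,"ay":0,"az":0,"jaw":0.2},
    {"x":0,"y":0,"z":-0.6,"ax":0,"ay":0,"az":0,"jaw":0.2},
  ],
)

```text
time: 10.15
tool_pos: [462.9, 31.2, 191.1]
tcp_rot: [-3.14, -0.0, 1.65]
contact_force: [1.0, -0.3, 0.5]
grip_width: 55.2
finger_force: 0.0
```

>>> send_rows(
  rows=[
    {"x":0,"y":0,"z":0,"ax":0,"ay":0,"az":0,"jaw":0.2},
    {"x":0,"y":0,"z":0,"ax":0,"ay":0,"az":0,"jaw":0.2},
    {"x":0,"y":0,"z":0,"ax":0,"ay":0,"az":0,"jaw":0.2},
    {"x":0,"y":0,"z":0,"ax":0,"ay":0,"az":0,"jaw":0.2},
    {"x":0,"y":0,"z":0,"ax":0,"ay":0,"az":0,"jaw":0.2},
    {"x":0,"y":0,"z":0,"ax":0,"ay":0,"az":0,"jaw":0.2},
    {"x":0,"y":0,"z":0,"ax":0,"ay":0,"az":0,"jaw":0.2},
    {"x":0,"y":0,"z":0,"ax":0,"ay":0,"az":0,"jaw":0.2},
    {"x":0,"y":0,"z":0,"ax":0,"ay":0,"az":0,"jaw":0.2},
    {"x":0,"y":0,"z":0,"ax":0,"ay":0,"az":0,"jaw":0.2},
  ],
)

```text
time: 11.4
tool_pos: [463.6, 31.2, 192.1]
tcp_rot: [3.142, 0.0, 1.65]
contact_force: [0.8, 0.0, -0.3]
grip_width: 55.1
finger_force: 0.0
```

```bash
python3 - <<'E'
from h import *
exec(open("st.py").read())
p,d,k=cam("wrist"); save("w2",p); P=cloud(d,k)
hsv=cv2.cvtColor(p,cv2.COLOR_RGB2HSV); H,s,v=[hsv[...,i].astype(int) for i in range(3)]
m=(P[...,2]>75)&(P[...,2]<115)&(v<90)&(abs(P[...,0]-463)<20); Q=P[m]
if len(Q):
  t=Q[Q[:,2]>np.percentile(Q[:,2],80)]; print("bar ridge",len(Q),t.mean(0),np.polyfit(t[:,1],t[:,0],1))
E
```

```text
11.4 [463.6  31.2 192.1] [3.142 0.    1.65 ] F [ 0.8  0.  -0.3] 55.14065097363713 0.0
from pivot [-229.4   -1.1  131.1] radius 264.2 q 0.631
bar ridge 4376 [461.72265974  46.51711244  95.67108685] [-7.9517419e-02  4.6542158e+02]
```

View pics/w2.png

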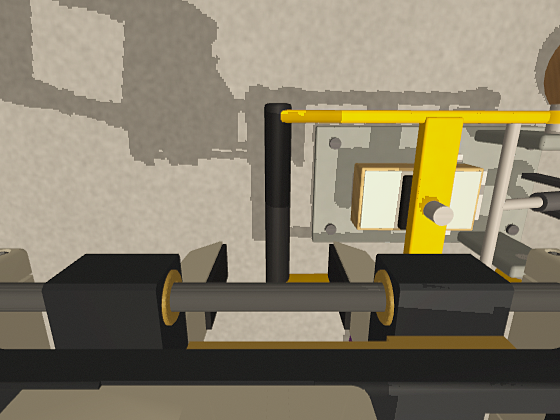

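The view shows the arm level, with the crossbar at column ~278 (axis z about 85, joint about 1.12) and the pad on the white block. It is clamped with the hand off. Next I re-grip the bar and open the arm.

>>> send_rows(
  rows=[
    {"x":0,"y":0,"z":0.0,"ax":0,"ay":0,"az":0,"jaw":0.2},
    {"x":0,"y":0,"z":0.2,"ax":0,"ay":0,"az":0,"jaw":0.2},
    {"x":0,"y":0,"z":0.4,"ax":0,"ay":0,"az":0,"jaw":0.2},
    {"x":0,"y":0,"z":0.55,"ax":0,"ay":0,"az":0,"jaw":0.2},
    {"x":0,"y":0,"z":0.62,"ax":0,"ay":0,"az":0,"jaw":0.1},
    {"x":0,"y":0,"z":0.62,"ax":0,"ay":0,"az":0,"jaw":-0.3},
    {"x":0,"y":0,"z":0.62,"ax":0,"ay":0,"az":0,"jaw":-0.6},
    {"x":0,"y":0,"z":0.62,"ax":0,"ay":0,"az":0,"jaw":-0.8},
    {"x":0,"y":0,"z":0.62,"ax":0,"ay":0,"az":0,"jaw":-0.8},
    {"x":0,"y":0,"z":0.62,"ax":0,"ay":0,"az":0,"jaw":-0.8},
  ],
)

```text
time: 12.7
tool_pos: [463.6, 31.1, 68.4]
tcp_rot: [3.141, 0.0, 1.65]
contact_force: [-1.8, -0.2, -0.1]
grip_width: 21.2
finger_force: 30.0
```

```bash
python3 - <<'E'
from h import *
exec(open("st.py").read())
q0=1.115
for q in np.arange(q0,-.01,-.055):
    a=1.15-q;a0=1.15-q0
    print(round(q,3), "y",round((230*np.cos(a0)-230*np.cos(a))/200,3),"z",round((230*np.sin(a0)-230*np.sin(a))/200,3))
E
```

```text
12.7 [463.6  31.1  68.4] [3.141 0.    1.65 ] F [-1.8 -0.2 -0.1] 21.2257388360044 29.997432231903076
from pivot [-229.4   -1.2    7.4] radius 229.5 q 1.118
1.115 y 0.0 z 0.0
1.06 y 0.004 z -0.063
1.005 y 0.011 z -0.126
0.95 y 0.022 z -0.188
0.895 y 0.036 z -0.25
0.84 y 0.054 z -0.311
0.785 y 0.075 z -0.37
0.73 y 0.099 z -0.429
0.675 y 0.127 z -0.486
0.62 y 0.157 z -0.541
0.565 y 0.191 z -0.595
0.51 y 0.227 z -0.647
0.455 y 0.266 z -0.696
0.4 y 0.308 z -0.744
0.345 y 0.352 z -0.789
0.29 y 0.399 z -0.831
0.235 y 0.448 z -0.871
0.18 y 0.499 z -0.908
0.125 y 0.552 z -0.943
0.07 y 0.607 z -0.974
0.015 y 0.664 z -1.002
```

>>> send_rows(
  rows=[
    {"x":0,"y":0.004,"z":-0.063,"ax":0,"ay":0,"az":0,"jaw":-0.8},
    {"x":0,"y":0.011,"z":-0.126,"ax":0,"ay":0,"az":0,"jaw":-0.8},
    {"x":0,"y":0.022,"z":-0.188,"ax":0,"ay":0,"az":0,"jaw":-0.8},
    {"x":0,"y":0.036,"z":-0.25,"ax":0,"ay":0,"az":0,"jaw":-0.8},
    {"x":0,"y":0.054,"z":-0.311,"ax":0,"ay":0,"az":0,"jaw":-0.8},
    {"x":0,"y":0.075,"z":-0.37,"ax":0,"ay":0,"az":0,"jaw":-0.8},
    {"x":0,"y":0.099,"z":-0.429,"ax":0,"ay":0,"az":0,"jaw":-0.8},
    {"x":0,"y":0.127,"z":-0.486,"ax":0,"ay":0,"az":0,"jaw":-0.8},
    {"x":0,"y":0.157,"z":-0.541,"ax":0,"ay":0,"az":0,"jaw":-0.8},
    {"x":0,"y":0.191,"z":-0.595,"ax":0,"ay":0,"az":0,"jaw":-0.8},
  ],
)

```text
time: 13.95
tool_pos: [496.2, 33.7, 187.7]
tcp_rot: [-3.129, 0.001, 1.651]
contact_force: [-21.6, -6.6, 9.6]
grip_width: 21.0
finger_force: 30.0
```

```bash
python3 st.py
```

```text
13.95 [496.2  33.7 187.7] [-3.129e+00  1.000e-03  1.651e+00] F [-21.6  -6.6   9.6] 20.953601882174716 29.998549818992615
from pivot [-196.5   -1.2  126.7] radius 233.8 q 0.577
```

>>> send_rows(
  rows=[
    {"x":0,"y":0.025,"z":-0.052,"ax":0,"ay":0,"az":0,"jaw":-0.8},
    {"x":0,"y":0.058,"z":-0.101,"ax":0,"ay":0,"az":0,"jaw":-0.8},
    {"x":0,"y":0.098,"z":-0.149,"ax":0,"ay":0,"az":0,"jaw":-0.8},
    {"x":0,"y":0.141,"z":-0.194,"ax":0,"ay":0,"az":0,"jaw":-0.8},
    {"x":0,"y":0.188,"z":-0.236,"ax":0,"ay":0,"az":0,"jaw":-0.8},
    {"x":0,"y":0.237,"z":-0.276,"ax":0,"ay":0,"az":0,"jaw":-0.8},
    {"x":0,"y":0.288,"z":-0.313,"ax":0,"ay":0,"az":0,"jaw":-0.8},
    {"x":0,"y":0.341,"z":-0.348,"ax":0,"ay":0,"az":0,"jaw":-0.8},
    {"x":0,"y":0.396,"z":-0.379,"ax":0,"ay":0,"az":0,"jaw":-0.8},
    {"x":0,"y":0.4,"z":-0.381,"ax":0,"ay":0,"az":0,"jaw":-0.8},
  ],
)

```text
time: 15.2
tool_pos: [583.1, 40.3, 269.6]
tcp_rot: [3.132, 0.002, 1.65]
contact_force: [-5.9, -3.0, 19.7]
grip_width: 21.3
finger_force: 30.0
```

```bash
python3 st.py
```

```text
15.2 [583.1  40.3 269.6] [3.132e+00 2.000e-03 1.650e+00] F [-5.9 -3.  19.7] 21.304108513905927 30.001717507839203
from pivot [-109.7   -1.4  208.6] radius 235.7 q 0.063
```

>>> send_rows(
  rows=[
    {"x":0,"y":0.02,"z":-0.03,"ax":0,"ay":0,"az":0,"jaw":-0.8},
    {"x":0,"y":0.045,"z":-0.042,"ax":0,"ay":0,"az":0,"jaw":-0.8},
    {"x":0,"y":0.07,"z":-0.05,"ax":0,"ay":0,"az":0,"jaw":-0.8},
    {"x":0,"y":0.07,"z":-0.05,"ax":0,"ay":0,"az":0,"jaw":-0.8},
    {"x":0,"y":0.07,"z":-0.05,"ax":0,"ay":0,"az":0,"jaw":-0.4},
    {"x":0,"y":0.07,"z":-0.05,"ax":0,"ay":0,"az":0,"jaw":0},
    {"x":0,"y":0.07,"z":-0.05,"ax":0,"ay":0,"az":0,"jaw":0.4},
    {"x":0,"y":0.07,"z":-0.05,"ax":0,"ay":0,"az":0,"jaw":0.4},
    {"x":0,"y":0.07,"z":-0.2,"ax":0,"ay":0,"az":0,"jaw":0.4},
    {"x":0,"y":0.07,"z":-0.4,"ax":0,"ay":0,"az":0,"jaw":0.4},
  ],
)

```text
time: 16.45
tool_pos: [594.7, 41.8, 342.9]
tcp_rot: [-3.138, -0.001, 1.65]
contact_force: [1.0, 0.5, 0.7]
grip_width: 63.9
finger_force: 0.0
```

```bash
python3 - <<'E'
from h import *
exec(open("st.py").read())
p,d,k=cam("wrist"); save("w3",p); P=cloud(d,k); np.savez("w3.npz",p=p,P=P)
hsv=cv2.cvtColor(p,cv2.COLOR_RGB2HSV); H,s,v=[hsv[...,i].astype(int) for i in range(3)]
m=(P[...,2]>250)&(P[...,2]<315)&(v<90)&(abs(P[...,0]-595)<40)&(P[...,1]>30); Q=P[m]
if len(Q):
  t=Q[Q[:,2]>np.percentile(Q[:,2],80)]; print("bar ridge",len(Q),t.mean(0),np.polyfit(t[:,1],t[:,0],1))
m=(P[...,2]>55)&(P[...,2]<80)&(abs(P[...,0]-592)<90)&(abs(P[...,1]-42)<50); Q=P[m]
print(len(Q),np.median(Q[:,2]),Q.min(0),Q.max(0),cv2.minAreaRect(Q[:,:2].astype(np.float32)))
E
```

```text
16.45 [594.7  41.8 342.9] [-3.138e+00 -1.000e-03  1.650e+00] F [1.  0.5 0.7] 63.87408780050979 0.0
from pivot [-97.8  -0.8 281.9] radius 298.4 q -0.087
bar ridge 4701 [595.25097428  82.31428013 300.83596064] [-7.53918577e-02  6.01456801e+02]
1929 68.92230231404409 [536.15943631   9.84850691  55.01190286] [646.47489241  76.75900509  72.00474777] ((592.4801635742188, 43.58964538574219), (109.7323989868164, 59.249610900878906), 4.638065338134766)
```

View pics/w3.png

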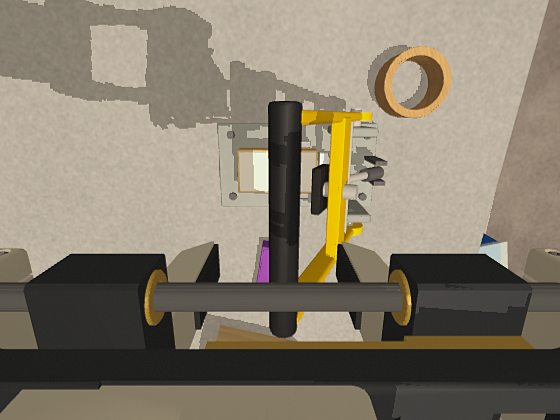

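The arm is back at its open stop (crossbar on the same line as at the start). The block is centred at (592.5, 43.6) with yaw 0.081, underside 39 mm. Next I back away, turn the hand, and estimate the arm's kinematics on the way to see what tilt is possible.

```bash
cat > lg.py <<'E'
from h import *
import json
o=bot.get_obs(); f=open("log.jsonl","a"); f.write(json.dumps([list(map(float,o["joint_positions"])),list(map(float,o["tool_pos"])),list(map(float,o["tcp_rot"]))])+"\n"); f.close()
print(o["time"],np.round(o["joint_positions"],3),np.round(o["tool_pos"],1),np.round(o["tcp_rot"],3),"F",np.round(o["contact_force"],1),o["grip_width"],o["finger_force"])
E
echo '[[-1.25, 0.342, 1.524, 0, 1.275, -0.146],[236.29, -468.841, 226.741],[3.1416,0,0.467]]' > log.jsonl; python3 lg.py
```

```text
16.5 [-0.058  0.424  1.068  0.     1.642 -0.138] [596.3  41.8 349.7] [3.134e+00 1.000e-03 1.650e+00] F [-2.   0.2  3.7] 64.32462355348979 0.0
```

>>> send_rows(
  rows=[
    {"x":0,"y":-0.1,"z":-0.1,"ax":0,"ay":0,"az":0,"jaw":0.8},
    {"x":0,"y":-0.35,"z":-0.1,"ax":0,"ay":0,"az":0,"jaw":0.8},
    {"x":0,"y":-0.6,"z":-0.1,"ax":0,"ay":0,"az":0.17,"jaw":0.8},
    {"x":0,"y":-0.85,"z":-0.1,"ax":0,"ay":0,"az":0.35,"jaw":0.8},
    {"x":0,"y":-0.85,"z":-0.1,"ax":0,"ay":0,"az":0.52,"jaw":0.8},
    {"x":0,"y":-0.85,"z":0,"ax":0,"ay":0,"az":0.7,"jaw":0.8},
    {"x":0,"y":-0.85,"z":0.1,"ax":0,"ay":0,"az":0.85,"jaw":0.8},
    {"x":0,"y":-0.85,"z":0.2,"ax":0,"ay":0,"az":1.0,"jaw":0.8},
    {"x":0,"y":-0.85,"z":0.2,"ax":0,"ay":0,"az":1.0,"jaw":0.8},
    {"x":0,"y":-0.85,"z":0.2,"ax":0,"ay":0,"az":1.0,"jaw":0.8},
  ],
)

```text
time: 17.75
tool_pos: [426.2, 28.2, 304.0]
tcp_rot: [3.141, -0.001, 0.606]
contact_force: [0.9, -0.8, 0.4]
grip_width: 82.4
finger_force: 0.0
```

```bash
python3 lg.py; cat > fk.py <<'E'
from h import *
import json
from scipy.optimize import least_squares
D=[json.loads(l) for l in open("log.jsonl")]
def fk(q,a):
    L1,L2,d,Lt=a[:4]
    c1=Ro.from_euler("z",q[0]); R2=c1*Ro.from_euler("y",q[1]); R3=R2*Ro.from_euler("y",q[2])
    R6=R3*Ro.from_euler("z",q[3])*Ro.from_euler("y",q[4])*Ro.from_euler("z",-q[5]*SG)
    p=np.array([0,0,d])+R2.apply([0,0,L1])+R3.apply([0,0,L2])+R6.apply([0,0,Lt])
    return p,R6
SG=-1
def fit():
    return least_squares(lambda a:np.concatenate([fk(q,a)[0]-p for q,p,r in D]+[(a-[400,400,350,280])*.005]),[400,400,350,280])
if __name__=="__main__":
    s=fit(); print(s.x.round(1)); 
    for q,p,r in D:
        x,R=fk(q,s.x); print((x-p).round(1), (Ro.from_euler("xyz",r).inv()*R).as_matrix().round(2).tolist())
E
python3 fk.py
```

```text
17.75 [-0.114  0.103  1.622 -0.     1.415  0.851] [426.2  28.2 304. ] [ 3.141e+00 -1.000e-03  6.060e-01] F [ 0.9 -0.8  0.4] 82.40043002344046 0.0
[ 508.8  370.6 1046.2 1190.6]
[-70.5 -30.2   0.4] [[0.0, 1.0, -0.0], [-1.0, 0.0, 0.0], [0.0, 0.0, 1.0]]
[ -9.7 -75.9  -1.2] [[0.0, 1.0, -0.0], [-1.0, 0.0, -0.0], [-0.0, 0.0, 1.0]]
[ -9.3 -75.8   0.7] [[0.0, 1.0, -0.0], [-1.0, 0.0, -0.0], [-0.0, 0.0, 1.0]]
```

```bash
cat >> h.py <<'E'
def til(yaw,tau): return down(yaw)@Ro.from_euler("y",tau).as_matrix()
E
python3 - <<'E'
from h import *
print(row((440,31,260),til(.08,.5)))
E
```

```text
(array([0.065, 0.028, 0.22 ]), array([-0.125,  0.465,  0.492]))
```

>>> send_rows(
  rows=[
    {"x":0.02,"y":0.01,"z":0.07,"ax":-0.04,"ay":0.15,"az":0.16,"jaw":0.8},
    {"x":0.04,"y":0.02,"z":0.14,"ax":-0.08,"ay":0.3,"az":0.33,"jaw":0.8},
    {"x":0.065,"y":0.03,"z":0.22,"ax":-0.125,"ay":0.465,"az":0.49,"jaw":0.8},
    {"x":0.065,"y":0.03,"z":0.22,"ax":-0.125,"ay":0.465,"az":0.49,"jaw":0.8},
    {"x":0.065,"y":0.03,"z":0.22,"ax":-0.125,"ay":0.465,"az":0.49,"jaw":0.8},
    {"x":0.065,"y":0.03,"z":0.22,"ax":-0.125,"ay":0.465,"az":0.49,"jaw":0.8},
    {"x":0.065,"y":0.03,"z":0.22,"ax":-0.125,"ay":0.465,"az":0.49,"jaw":0.8},
    {"x":0.065,"y":0.03,"z":0.22,"ax":-0.125,"ay":0.465,"az":0.49,"jaw":0.8},
    {"x":0.065,"y":0.03,"z":0.22,"ax":-0.125,"ay":0.465,"az":0.49,"jaw":0.8},
    {"x":0.065,"y":0.03,"z":0.22,"ax":-0.125,"ay":0.465,"az":0.49,"jaw":0.8},
  ],
)

```text
time: 19.0
tool_pos: [440.1, 30.6, 259.2]
tcp_rot: [3.141, -0.498, 0.079]
contact_force: [-0.7, -0.1, -0.4]
grip_width: 82.6
finger_force: 0.0
```

```bash
python3 lg.py; cat > fk.py <<'E'
from h import *
import json
from scipy.optimize import least_squares
D=[json.loads(l) for l in open("log.jsonl")]
lo=np.array([-2.53,-.77,.04,-1,.28,-3.11]); hi=np.array([2.53,2.02,2.7,4.14,2.66,3.11])
def fk(q,a):
    L1,L2,d,Lt,b=a
    R2=Ro.from_euler("zy",[q[0],0])if 0 else Ro.from_euler("z",q[0])*Ro.from_euler("y",q[1]); R3=R2*Ro.from_euler("y",q[2])
    R6=R3*Ro.from_euler("z",q[3])*Ro.from_euler("y",q[4])*Ro.from_euler("z",q[5]+np.pi/2)
    return np.array([0,0,d])+R2.apply([0,b,L1])+R3.apply([0,0,L2])+R6.apply([0,0,Lt]),R6
A0=np.array([450,400,350,280,76])
A=least_squares(lambda a:np.concatenate([fk(q,a)[0]-p for q,p,r in D]+[(a-A0)*.01]),A0).x
def ik(p,R,q0):
    Rg=Ro.from_matrix(R)
    s=least_squares(lambda q:np.concatenate([(fk(q,A)[0]-p)/100,(Rg.inv()*fk(q,A)[1]).as_rotvec()*3]),np.clip(q0,lo+.01,hi-.01),bounds=(lo,hi))
    return s.x,s.cost
if __name__=="__main__":
    print(A.round(1))
    for q,p,r in D:
        x,R=fk(q,A); print((x-p).round(1),(Ro.from_euler("xyz",r).inv()*R).as_rotvec().round(3))
    j=Ro.from_euler("z",.078).as_matrix(); cy=-.163
    for tau in (.5,.7,.85,1.0):
        for nm,p,ps in (("grasp",np.array([592.5,43.6,54])+j@[-30,0,0]+19*til(.08,tau)[:,2],.08),("cub",np.array([570-.987*60,-357+.163*60,30])+19*til(cy,tau)[:,2],cy)):
            for q0 in (D[-1][0],[0,0,2,3.1,.6,-1.5],[0,0,2,1.5,.6,0]):
                q,c=ik(p,til(ps,tau),np.array(q0)); print(tau,nm,p.round(0),q.round(2),round(c,4))
E
python3 fk.py
```

```text
19.0 [-0.203 -0.108  2.069  0.205  0.709  1.165] [440.1  30.6 259.2] [ 3.141 -0.498  0.079] F [-0.7 -0.1 -0.4] 82.59440219990516 0.0
[523.3 368.9 148.1 306.3  76.8]
[ 3.3 -8.6  0.7] [-0.001 -0.     0.   ]
[-7.3  0.8 -1.9] [ 0. -0.  0.]
[-1.6  0.6  1.6] [ 0. -0.  0.]
[ 0.3 -1.3 -0.4] [-0.  0.  0.]
0.5 grasp [572.  42.  37.] [-0.14  0.44  2.05  0.51  0.28  0.88] 0.0452
0.5 grasp [572.  42.  37.] [-0.19  0.47  2.27  2.26  0.28 -0.93] 0.0883
0.5 grasp [572.  42.  37.] [-0.14  0.44  2.05  0.51  0.28  0.88] 0.0452
0.5 cub [ 520. -349.   13.] [-0.87  0.57  1.97  1.03  0.37 -0.07] 0.0
0.5 cub [ 520. -349.   13.] [-0.87  0.57  1.97  1.03  0.37 -0.07] 0.0
0.5 cub [ 520. -349.   13.] [-0.87  0.57  1.97  1.03  0.37 -0.07] 0.0
0.7 grasp [575.  42.  39.] [-0.13  0.46  2.3   2.71  0.34 -1.33] 0.0
0.7 grasp [575.  42.  39.] [-0.13  0.46  2.3   2.71  0.34 -1.33] 0.0
0.7 grasp [575.  42.  39.] [-0.13  0.46  2.3   2.71  0.34 -1.33] 0.0
0.7 cub [ 523. -349.   15.] [-0.94  0.59  2.11  1.76  0.48 -0.86] 0.0
0.7 cub [ 523. -349.   15.] [-0.94  0.59  2.11  1.76  0.48 -0.86] 0.0
0.7 cub [ 523. -349.   15.] [
[... 180 characters left out ...]

0.85 grasp [577.  42.  41.] [-0.15  0.52  2.4   2.84  0.63 -1.48] 0.0
0.85 cub [ 525. -350.   17.] [-0.99  0.63  2.19  2.04  0.67 -1.19] 0.0
0.85 cub [ 525. -350.   17.] [-0.99  0.63  2.19  2.04  0.67 -1.19] 0.0
0.85 cub [ 525. -350.   17.] [-0.99  0.63  2.19  2.04  0.67 -1.19] 0.0
1.0 grasp [579.  43.  44.] [-0.17  0.61  2.5   2.88  0.96 -1.56] 0.0
1.0 grasp [579.  43.  44.] [-0.17  0.61  2.5   2.88  0.96 -1.56] 0.0
1.0 grasp [579.  43.  44.] [-0.17  0.61  2.5   2.88  0.96 -1.56] 0.0
1.0 cub [ 527. -350.   20.] [-1.03  0.7   2.26  2.17  0.89 -1.39] 0.0
1.0 cub [ 527. -350.   20.] [-1.03  0.7   2.26  2.17  0.89 -1.39] 0.0
1.0 cub [ 527. -350.   20.] [-1.03  0.7   2.26  2.17  0.89 -1.39] 0.0
```

```bash
cat > plan.py <<'E'
from fk import *
q=np.array(bot.get_obs()["joint_positions"])
def seg(p0,p1,w0,w1,n=10):
    global q
    for i in range(1,n+1):
        s=i/n; p=np.array(p0)*(1-s)+np.array(p1)*s; yt=np.array(w0)*(1-s)+np.array(w1)*s
        qn,c=ik(p,til(*yt),q)
        if i%5==0 or c>1e-3 or abs(qn-q).max()>.5: print(p.round(0),yt.round(2),qn.round(2),"c",round(c,4),"dq",abs(qn-q).max().round(2))
        q=qn
if __name__=="__main__":
    P=(430,31,260)
    seg(P,P,(.08,.5),(.7,.6)); seg(P,P,(.7,.6),(.7,.85)); seg(P,P,(.7,.85),(.08,.85))
    G=np.array([592.5,43.6,62])+Ro.from_euler("z",.08).apply([-25,0,0])+19*til(.08,.85)[:,2]
    pre=G-100*til(.08,.85)[:,2]; print("G",G,"pre",pre)
    seg(P,pre,(.08,.85),(.08,.85)); seg(pre,G,(.08,.85),(.08,.85)); up=G+[-30,0,120]; seg(G,up,(.08,.85),(.08,.85))
    C=np.array([570,-357,8+23])+Ro.from_euler("z",-.163).apply([-67,0,0])+19*til(-.163,.85)[:,2]
    pc=C+Ro.from_euler("z",-.163).apply([-110,0,10]); print("C",C,"pc",pc)
    seg(up,pc+[0,0,120],(.08,.85),(-.163,.85)); seg(pc+[0,0,120],pc,(-.163,.85),(-.163,.85)); seg(pc,C,(-.163,.85),(-.163,.85))
    T=np.load("top.npz")["P"]; Q=T[255:300,365:425].reshape(-1,3); Q=Q[(Q[:,2]>100)&(Q[:,2]<120)]; print("decoy",cv2.minAreaRect(Q[:,:2].astype(np.float32)))
    S=np.load("scene.npz")["P"]; Q=S[150:200,180:245].reshape(-1,3); Q=Q[(Q[:,2]>98)&(Q[:,2]<120)]; print("decoy",cv2.minAreaRect(Q[:,:2].astype(np.float32)))
E
python3 plan.py
```

```text
[430.  31. 260.] [0.39 0.55] [-0.38 -0.13  2.1   0.52  0.82  0.51] c 0.0 dq 0.12
[430.  31. 260.] [0.7 0.6] [-0.52 -0.07  2.08  0.67  1.01  0.02] c 0.0 dq 0.08
[430.  31. 260.] [0.7  0.72] [-0.61 -0.08  2.16  0.84  1.03 -0.19] c 0.0 dq 0.04
[430.  31. 260.] [0.7  0.85] [-0.71 -0.07  2.24  1.    1.08 -0.39] c 0.0 dq 0.04
[430.  31. 260.] [0.39 0.85] [-0.6  -0.19  2.33  1.08  0.79 -0.15] c 0.0 dq 0.07
[430.  31. 260.] [0.08 0.85] [-0.33 -0.25  2.37  0.98  0.37  0.35] c 0.0 dq 0.15
G [581.80863155  42.74286118  49.46032023] pre [506.92087257  36.73902681 115.45863482]
[468.  34. 188.] [0.08 0.85] [-0.26 -0.02  2.46  1.99  0.28 -0.67] c 0.0 dq 0.24
[507.  37. 115.] [0.08 0.85] [-0.21  0.24  2.5   2.65  0.47 -1.32] c 0.0 dq 0.07
[544.  40.  82.] [0.08 0.85] [-0.18  0.37  2.45  2.76  0.55 -1.42] c 0.0 dq 0.03
[582.  43.  49.] [0.08 0.85] [-0.15  0.5   2.38  2.83  0.6  -1.47] c 0.0 dq 0.02
[567.  43. 109.] [0.08 0.85] [-0.16  0.33  2.36  2.7   0.42 -1.32] c 0.0 dq 0.04
[552.  43. 169.] [0.08 0.85] [-0.17  0.17  2.33  2.35  0.28 -0.97] c 0.0007 dq 0.09
C [ 517.97321244 -348.44372181   18.46032023] pc [ 409.43127488 -330.59301343   28.46032023]
[ 481. -144.  159.] [-0.04  0.85] [-0.77  0.13  2.42  1.76  0.53 -0.75] c 0.0 dq 0.12
[ 409. -331.  148.] [-0.16  0.85] [-1.24  0.25  2.29  1.45  0.73 -0.73] c 0.0 dq 0.07
[ 409. -331.   88.] [-0.16  0.85] [-1.24  0.39  2.37  1.7   0.73 -1.05] c 0.0 dq 0.06
[ 409. -331.   28.] [-0.16  0.85] [-1.24  0.55  2.42  1.92  0.78 -1.36] c 0.0 dq 0.06
[ 464. -340.   23.] [-0.16  0.85] [-1.11  0.59  2.32  1.99  0.73 -1.28] c 0.0 dq 0.02
[ 518. -348.   18.] [-0.16  0.85] [-1.    0.63  2.21  2.03  0.67 -1.2 ] c 0.0 dq 0.02
decoy ((268.22198486328125, -503.6964416503906), (148.74053955078125, 149.6413116455078), 68.75421905517578)
decoy ((310.30731201171875, -471.0364074707031), (326.70770263671875, 200.54623413085938), 45.0661506652832)
```

```bash
python3 - <<'E'
from h import *
for w in ((.25,.55),(.45,.6),(.65,.65),(.7,.72),(.7,.8),(.7,.85),(.55,.85),(.4,.85)): print(w,row((435,31,255),til(*w)))
E
```

```text
(0.25, 0.55) (array([-0.032, -0.004,  0.007]), array([ 0.082,  0.049, -0.141]))
(0.45, 0.6) (array([-0.032, -0.004,  0.007]), array([ 0.185,  0.096, -0.302]))
(0.65, 0.65) (array([-0.032, -0.004,  0.007]), array([ 0.297,  0.141, -0.458]))
(0.7, 0.72) (array([-0.032, -0.004,  0.007]), array([ 0.34 ,  0.205, -0.487]))
(0.7, 0.8) (array([-0.032, -0.004,  0.007]), array([ 0.36 ,  0.279, -0.474]))
(0.7, 0.85) (array([-0.032, -0.004,  0.007]), array([ 0.372,  0.325, -0.465]))
(0.55, 0.85) (array([-0.032, -0.004,  0.007]), array([ 0.282,  0.33 , -0.353]))
(0.4, 0.85) (array([-0.032, -0.004,  0.007]), array([ 0.193,  0.333, -0.241]))
```

>>> send_rows(
  rows=[
    {"x":-0.03,"y":0,"z":0.01,"ax":0.08,"ay":0.05,"az":-0.14,"jaw":0.8},
    {"x":-0.03,"y":0,"z":0.01,"ax":0.185,"ay":0.1,"az":-0.3,"jaw":0.8},
    {"x":-0.03,"y":0,"z":0.01,"ax":0.3,"ay":0.14,"az":-0.46,"jaw":0.8},
    {"x":-0.03,"y":0,"z":0.01,"ax":0.34,"ay":0.205,"az":-0.49,"jaw":0.8},
    {"x":-0.03,"y":0,"z":0.01,"ax":0.36,"ay":0.28,"az":-0.475,"jaw":0.8},
    {"x":-0.03,"y":0,"z":0.01,"ax":0.37,"ay":0.325,"az":-0.465,"jaw":0.8},
    {"x":-0.03,"y":0,"z":0.01,"ax":0.28,"ay":0.33,"az":-0.35,"jaw":0.8},
    {"x":-0.03,"y":0,"z":0.01,"ax":0.19,"ay":0.33,"az":-0.24,"jaw":0.8},
    {"x":-0.03,"y":0,"z":0.01,"ax":0.19,"ay":0.33,"az":-0.24,"jaw":0.8},
    {"x":-0.03,"y":0,"z":0.01,"ax":0.19,"ay":0.33,"az":-0.24,"jaw":0.8},
  ],
)

```text
time: 20.25
tool_pos: [436.1, 30.3, 255.1]
tcp_rot: [3.137, -0.847, 0.404]
contact_force: [0.5, 0.2, 0.1]
grip_width: 82.6
finger_force: 0.0
```

```bash
python3 lg.py; python3 - <<'E'
from plan import *
p,R=tool(); print(A.round(0))
pre=np.array([507,37,115])
seg(p,pre,(.4,.85),(.08,.85)); 
for s in (.2,.4,.6,.8,1): print(row(p*(1-s)+pre*s,til(.4-.32*s,.85)))
E
```

```text
20.25 [-0.626 -0.139  2.33   1.117  0.793 -0.225] [436.1  30.3 255.1] [ 3.137 -0.847  0.404] F [0.5 0.2 0.1] 82.59021979587625 0.0
[541. 363. 138. 314.  77.]
[472.  34. 185.] [0.24 0.85] [-0.41  0.01  2.46  1.71  0.48 -0.62] c 0.0 dq 0.17
[507.  37. 115.] [0.08 0.85] [-0.22  0.25  2.53  2.67  0.51 -1.36] c 0.0 dq 0.16
(array([-0.06 ,  0.021,  0.144]), array([-0.045,  0.002,  0.043]))
(array([-0.12 ,  0.042,  0.287]), array([-0.091,  0.002,  0.083]))
(array([-0.18 ,  0.063,  0.431]), array([-0.137,  0.002,  0.124]))
(array([-0.241,  0.084,  0.575]), array([-0.182,  0.002,  0.164]))
(array([-0.301,  0.106,  0.718]), array([-0.228,  0.002,  0.205]))
```

>>> send_rows(
  rows=[
    {"x":-0.04,"y":0.015,"z":0.1,"ax":-0.03,"ay":0,"az":0.03,"jaw":0.9},
    {"x":-0.08,"y":0.03,"z":0.2,"ax":-0.063,"ay":0,"az":0.058,"jaw":0.9},
    {"x":-0.12,"y":0.042,"z":0.287,"ax":-0.091,"ay":0,"az":0.083,"jaw":0.9},
    {"x":-0.15,"y":0.052,"z":0.36,"ax":-0.114,"ay":0,"az":0.103,"jaw":0.9},
    {"x":-0.18,"y":0.063,"z":0.43,"ax":-0.137,"ay":0,"az":0.124,"jaw":0.9},
    {"x":-0.24,"y":0.084,"z":0.575,"ax":-0.182,"ay":0,"az":0.164,"jaw":0.9},
    {"x":-0.3,"y":0.106,"z":0.72,"ax":-0.228,"ay":0,"az":0.205,"jaw":0.9},
    {"x":-0.3,"y":0.106,"z":0.72,"ax":-0.228,"ay":0,"az":0.205,"jaw":0.9},
    {"x":-0.3,"y":0.106,"z":0.72,"ax":-0.228,"ay":0,"az":0.205,"jaw":0.9},
    {"x":-0.3,"y":0.106,"z":0.72,"ax":-0.228,"ay":0,"az":0.205,"jaw":0.9},
  ],
)

```text
time: 21.5
tool_pos: [507.5, 36.8, 114.7]
tcp_rot: [-3.14, -0.848, 0.077]
contact_force: [-1.0, -0.3, 0.1]
grip_width: 87.5
finger_force: 0.0
```

```bash
python3 lg.py; python3 - <<'E'
from h import *
p,d,k=cam("wrist"); save("w4",p); P=cloud(d,k)
m=(P[...,2]>62)&(P[...,2]<76)&(abs(P[...,0]-592)<70)&(abs(P[...,1]-43)<40); Q=P[m]
print(len(Q),np.median(Q[:,2]),cv2.minAreaRect(Q[:,:2].astype(np.float32)))
G=np.array([592.5,43.6,62])+Ro.from_euler("z",.08).apply([-25,0,0])+19*til(.08,.85)[:,2]
print(G,row(G,til(.08,.85)))
E
```

```text
21.5 [-0.22   0.352  2.444  2.686  0.526 -1.369] [507.5  36.8 114.7] [-3.14  -0.848  0.077] F [-1.  -0.3  0.1] 87.53225687740299 0.0
8393 68.7515044843307 ((591.8818359375, 42.93233108520508), (110.58674621582031, 60.1436767578125), 4.350806713104248)
[581.80863155  42.74286118  49.46032023] (array([ 0.001, -0.001,  0.497]), array([ 0.001,  0.001, -0.002]))
```

View pics/w4.png

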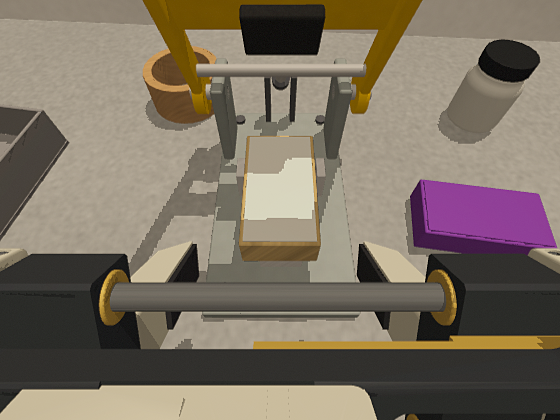

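The view shows the white block (rows 137–260, columns 240–320) centred between the open fingers, which are clear of the guides. I advance along the tool axis and close.

>>> send_rows(
  rows=[
    {"x":0,"y":0,"z":0.15,"ax":0,"ay":0,"az":0,"jaw":0.9},
    {"x":0,"y":0,"z":0.3,"ax":0,"ay":0,"az":0,"jaw":0.9},
    {"x":0,"y":0,"z":0.4,"ax":0,"ay":0,"az":0,"jaw":0.9},
    {"x":0,"y":0,"z":0.47,"ax":0,"ay":0,"az":0,"jaw":0.9},
    {"x":0,"y":0,"z":0.497,"ax":0,"ay":0,"az":0,"jaw":0.8},
    {"x":0,"y":0,"z":0.497,"ax":0,"ay":0,"az":0,"jaw":0.6},
    {"x":0,"y":0,"z":0.497,"ax":0,"ay":0,"az":0,"jaw":0.4},
    {"x":0,"y":0,"z":0.497,"ax":0,"ay":0,"az":0,"jaw":0.2},
    {"x":0,"y":0,"z":0.497,"ax":0,"ay":0,"az":0,"jaw":0.1},
    {"x":0,"y":0,"z":0.497,"ax":0,"ay":0,"az":0,"jaw":0.1},
  ],
)

```text
time: 22.8
tool_pos: [581.0, 42.7, 49.0]
tcp_rot: [-3.14, -0.848, 0.075]
contact_force: [-3.9, -0.8, 5.3]
grip_width: 59.8
finger_force: 30.0
```

```bash
python3 lg.py; python3 - <<'E'
from plan import *
p,R=tool()
# legs: up 20 straight, up 40, then back/up, then over
w=p+[0,0,12]; print(row(w)); w1=p+[-25,0,45]; print(row(w1)); w2=p+[-60,-20,75]; print(row(w2,til(.077,.85)))
q=np.array(bot.get_obs()["joint_positions"]); seg(p,w2,(.077,.85),(.077,.85)); 
m=np.array([470,-150,125]); seg(w2,m,(.077,.85),(-.04,.85))
c=np.array([415,-331,120]); seg(m,c,(-.04,.85),(-.163,.85))
E
```

```text
22.8 [-0.154  0.606  2.29   2.837  0.61  -1.472] [581.   42.7  49. ] [-3.14  -0.848  0.075] F [-3.9 -0.8  5.3] 59.83208056063506 29.96216654777527
(array([ 0.045, -0.   , -0.04 ]), array([0., 0., 0.]))
(array([ 0.086, -0.01 , -0.242]), array([0., 0., 0.]))
(array([ 0.078,  0.076, -0.478]), array([-0.   ,  0.002, -0.001]))
[551.  33.  86.] [0.08 0.85] [-0.2   0.42  2.37  2.72  0.52 -1.38] c 0.0 dq 0.03
[521.  23. 124.] [0.08 0.85] [-0.25  0.28  2.42  2.54  0.44 -1.24] c 0.0 dq 0.04
[495. -64. 124.] [0.02 0.85] [-0.53  0.25  2.46  2.24  0.52 -1.12] c 0.0 dq 0.06
[ 470. -150.  125.] [-0.04  0.85] [-0.8   0.25  2.45  1.97  0.59 -1.03] c 0.0 dq 0.05
[ 442. -240.  122.] [-0.1   0.85] [-1.03  0.29  2.39  1.75  0.66 -0.96] c 0.0 dq 0.04
[ 415. -331.  120.] [-0.16  0.85] [-1.21  0.36  2.28  1.59  0.71 -0.88] c 0.0 dq 0.03
```

>>> send_rows(
  rows=[
    {"x":0.02,"y":0,"z":-0.02,"ax":0,"ay":0,"az":0,"jaw":0.1},
    {"x":0.045,"y":0,"z":-0.04,"ax":0,"ay":0,"az":0,"jaw":0.1},
    {"x":0.075,"y":0,"z":-0.07,"ax":0,"ay":0,"az":0,"jaw":0.1},
    {"x":0.085,"y":0,"z":-0.12,"ax":0,"ay":0,"az":0,"jaw":0.1},
    {"x":0.086,"y":0,"z":-0.18,"ax":0,"ay":0,"az":0,"jaw":0.1},
    {"x":0.086,"y":0,"z":-0.24,"ax":0,"ay":0,"az":0,"jaw":0.1},
    {"x":0.083,"y":0.03,"z":-0.32,"ax":0,"ay":0,"az":0,"jaw":0.1},
    {"x":0.08,"y":0.06,"z":-0.4,"ax":0,"ay":0,"az":0,"jaw":0.1},
    {"x":0.078,"y":0.076,"z":-0.478,"ax":0,"ay":0,"az":0,"jaw":0.1},
    {"x":0.078,"y":0.076,"z":-0.478,"ax":0,"ay":0,"az":0,"jaw":0.1},
  ],
)

```text
time: 24.05
tool_pos: [520.4, 22.5, 124.3]
tcp_rot: [-3.14, -0.848, 0.075]
contact_force: [0.2, 0.3, -2.2]
grip_width: 59.8
finger_force: 29.9
```

```bash
python3 lg.py; python3 - <<'E'
from h import *
p,d,k=cam("wrist"); save("w5",p); P=cloud(d,k)
hsv=cv2.cvtColor(p,cv2.COLOR_RGB2HSV); 
t,R=tool(); c=t-19*R[:,2]+Ro.from_euler("z",.077).apply([25,0,8])
m=(np.linalg.norm(P[...,:2]-c[:2],axis=-1)<60)&(abs(P[...,2]-c[2])<25); Q=P[m]
M=np.c_[Q[:,:2]-c[:2],np.ones(len(Q))]; co=np.linalg.lstsq(M,Q[:,2],rcond=None)[0]
for _ in range(4):
    r=abs(M@co-Q[:,2])<2.5; co=np.linalg.lstsq(M[r],Q[r,2],rcond=None)[0]
print("plane",co,r.sum(),"expect z",c[2],cv2.minAreaRect(Q[r][:,:2].astype(np.float32)))
m1=np.array([470,-150,125]); m2=np.array([440,-240,124])
print(row(m1,til(-.04,.85)),row(m2,til(-.1,.85)))
E
```

```text
24.05 [-0.259  0.331  2.403  2.575  0.477 -1.282] [520.4  22.5 124.3] [-3.14  -0.848  0.075] F [ 0.2  0.3 -2.2] 59.842344574321366 29.94336426258087
plane [8.06074566e-04 9.43931399e-04 1.44074682e+02] 19474 expect z 144.64283535011228 ((532.197998046875, 24.160400390625), (110.65007781982422, 93.88929748535156), 4.068727016448975)
(array([-0.207,  0.841, -0.243]), array([-0.084,  0.002,  0.073])) (array([-0.332,  1.278, -0.378]), array([-0.127,  0.002,  0.11 ]))
```

>>> send_rows(
  rows=[
    {"x":-0.04,"y":0.15,"z":-0.04,"ax":-0.015,"ay":0,"az":0.013,"jaw":0.1},
    {"x":-0.08,"y":0.32,"z":-0.09,"ax":-0.03,"ay":0,"az":0.027,"jaw":0.1},
    {"x":-0.12,"y":0.5,"z":-0.145,"ax":-0.05,"ay":0,"az":0.043,"jaw":0.1},
    {"x":-0.16,"y":0.67,"z":-0.195,"ax":-0.067,"ay":0,"az":0.058,"jaw":0.1},
    {"x":-0.207,"y":0.84,"z":-0.243,"ax":-0.084,"ay":0,"az":0.073,"jaw":0.1},
    {"x":-0.23,"y":0.92,"z":-0.27,"ax":-0.092,"ay":0,"az":0.08,"jaw":0.1},
    {"x":-0.25,"y":1.0,"z":-0.29,"ax":-0.1,"ay":0,"az":0.087,"jaw":0.1},
    {"x":-0.25,"y":1.0,"z":-0.29,"ax":-0.1,"ay":0,"az":0.087,"jaw":0.1},
    {"x":-0.25,"y":1.0,"z":-0.29,"ax":-0.1,"ay":0,"az":0.087,"jaw":0.1},
    {"x":-0.25,"y":1.0,"z":-0.29,"ax":-0.1,"ay":0,"az":0.087,"jaw":0.1},
  ],
)

```text
time: 25.35
tool_pos: [460.2, -181.6, 124.1]
tcp_rot: [-3.141, -0.847, -0.062]
contact_force: [-0.1, -0.1, -3.1]
grip_width: 59.8
finger_force: 29.9
```

```bash
python3 lg.py; python3 - <<'E'
from h import *
cy=-.163
C=np.array([570,-357,8+23])+Ro.from_euler("z",cy).apply([-67,0,0])+19*til(cy,.85)[:,2]
pc=C+Ro.from_euler("z",cy).apply([-105,0,10]); print(C,pc)
for w in (pc+[0,0,90],pc+[0,0,40]): print(row(w,til(cy,.85)))
E
```

```text
25.35 [-0.923  0.326  2.414  1.893  0.643 -1.052] [ 460.2 -181.6  124.1] [-3.141 -0.847 -0.062] F [-0.1 -0.1 -3.1] 59.78700464965466 29.943326711654663
[ 517.97321244 -348.44372181   18.46032023] [ 414.36499931 -331.40440927   28.46032023]
(array([-0.142,  0.762, -0.119]), array([-0.074,  0.003,  0.064]))
(array([-0.33 ,  0.762,  0.047]), array([-0.074,  0.003,  0.064]))
```

>>> send_rows(
  rows=[
    {"x":-0.03,"y":0.15,"z":-0.02,"ax":-0.015,"ay":0,"az":0.013,"jaw":0.1},
    {"x":-0.06,"y":0.32,"z":-0.05,"ax":-0.03,"ay":0,"az":0.026,"jaw":0.1},
    {"x":-0.09,"y":0.48,"z":-0.075,"ax":-0.047,"ay":0,"az":0.04,"jaw":0.1},
    {"x":-0.12,"y":0.63,"z":-0.1,"ax":-0.061,"ay":0,"az":0.053,"jaw":0.1},
    {"x":-0.142,"y":0.76,"z":-0.12,"ax":-0.074,"ay":0,"az":0.064,"jaw":0.1},
    {"x":-0.142,"y":0.76,"z":-0.12,"ax":-0.074,"ay":0,"az":0.064,"jaw":0.1},
    {"x":-0.142,"y":0.76,"z":-0.12,"ax":-0.074,"ay":0,"az":0.064,"jaw":0.1},
    {"x":-0.142,"y":0.76,"z":-0.12,"ax":-0.074,"ay":0,"az":0.064,"jaw":0.1},
    {"x":-0.142,"y":0.76,"z":-0.12,"ax":-0.074,"ay":0,"az":0.064,"jaw":0.1},
    {"x":-0.142,"y":0.76,"z":-0.12,"ax":-0.074,"ay":0,"az":0.064,"jaw":0.1},
  ],
)

```text
time: 26.6
tool_pos: [414.1, -331.5, 118.8]
tcp_rot: [3.14, -0.847, -0.163]
contact_force: [0.1, -0.0, -3.1]
grip_width: 59.4
finger_force: 29.9
```

```bash
python3 lg.py; python3 - <<'E'
from h import *
p,d,k=cam("wrist"); save("w6",p); P=cloud(d,k); np.savez("w6.npz",p=p,P=P)
m=(P[...,2]>105)&(P[...,2]<117)&(P[...,0]>470)&(P[...,0]<680)&(P[...,1]>-480)&(P[...,1]<-240); Q=P[m]
# keep main component above block: exclude block
print(len(Q),np.median(Q[:,2]),cv2.minAreaRect(Q[:,:2].astype(np.float32)))
E
```

```text
26.6 [-1.246  0.407  2.255  1.581  0.723 -0.909] [ 414.1 -331.5  118.8] [ 3.14  -0.847 -0.163] F [ 0.1 -0.  -3.1] 59.43289787280973 29.943381249904633
23829 110.54037026118067 ((571.0391235351562, -355.62261962890625), (166.66067504882812, 153.32411193847656), 80.5905532836914)
```

View pics/w6.png

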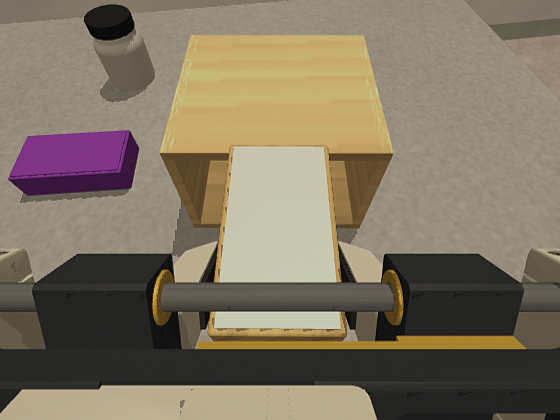

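The view shows the far cabinet straight ahead (roof rows 35–153, mouth below it) with the block level, aligned and white face up. The cabinet measures (571, −355.6), yaw −0.164. I lower the block in front of the mouth.

```bash
python3 - <<'E'
from h import *
cy=-.164
C=np.array([571,-355.8,8+23])+Ro.from_euler("z",cy).apply([-67,0,0])+19*til(cy,.85)[:,2]
pc=C+Ro.from_euler("z",cy).apply([-105,0,9]); print(C,pc)
print(row(pc,til(cy,.85)))
R=til(cy,.85); ex=Ro.from_euler("z",cy).apply([1,0,0])
print("100mm along cubby x",R.T@ex*100/200,"10mm down",R.T@[0,0,-10]/200)
E
```

```text
[ 518.98179473 -347.19169931   18.46032023] [ 415.39067272 -330.04878709   27.46032023]
(array([-0.339, -0.009,  0.307]), array([0.001, 0.003, 0.   ]))
100mm along cubby x [3.29991573e-01 4.89185066e-18 3.75640203e-01] 10mm down [-3.75640203e-02 -6.12323400e-18  3.29991573e-02]
```

>>> send_rows(
  rows=[
    {"x":-0.06,"y":-0.005,"z":0.055,"ax":0,"ay":0,"az":0,"jaw":0.1},
    {"x":-0.14,"y":-0.009,"z":0.127,"ax":0,"ay":0,"az":0,"jaw":0.1},
    {"x":-0.22,"y":-0.009,"z":0.2,"ax":0,"ay":0,"az":0,"jaw":0.1},
    {"x":-0.29,"y":-0.009,"z":0.263,"ax":0,"ay":0,"az":0,"jaw":0.1},
    {"x":-0.339,"y":-0.009,"z":0.307,"ax":0,"ay":0,"az":0,"jaw":0.1},
    {"x":-0.339,"y":-0.009,"z":0.307,"ax":0,"ay":0,"az":0,"jaw":0.1},
    {"x":-0.339,"y":-0.009,"z":0.307,"ax":0,"ay":0,"az":0,"jaw":0.1},
    {"x":-0.257,"y":-0.009,"z":0.4,"ax":0,"ay":0,"az":0,"jaw":0.1},
    {"x":-0.175,"y":-0.009,"z":0.495,"ax":0,"ay":0,"az":0,"jaw":0.1},
    {"x":-0.175,"y":-0.009,"z":0.495,"ax":0,"ay":0,"az":0,"jaw":0.1},
  ],
)

```text
time: 27.9
tool_pos: [465.9, -338.7, 28.2]
tcp_rot: [3.137, -0.849, -0.159]
contact_force: [-0.9, 0.5, -2.6]
grip_width: 60.0
finger_force: 29.9
```

```bash
python3 lg.py; python3 - <<'E'
from h import *
cy=-.164
C=np.array([571,-355.8,8+23])+Ro.from_euler("z",cy).apply([-67,0,0])+19*til(cy,.85)[:,2]
print(row(C+[0,0,8],til(cy,.85)),row(C,til(cy,.85)))
E
```

```text
27.9 [-1.118  0.678  2.204  1.959  0.722 -1.253] [ 465.9 -338.7   28.2] [ 3.137 -0.849 -0.159] F [-0.9  0.5 -2.6] 59.95074880968563 29.943343698978424
(array([ 0.171, -0.001,  0.207]), array([0.001, 0.001, 0.003])) (array([ 0.141, -0.001,  0.234]), array([0.001, 0.001, 0.003]))
```

>>> send_rows(
  rows=[
    {"x":0.06,"y":0,"z":0.07,"ax":0,"ay":0,"az":0,"jaw":0.1},
    {"x":0.12,"y":0,"z":0.14,"ax":0,"ay":0,"az":0,"jaw":0.1},
    {"x":0.171,"y":0,"z":0.207,"ax":0,"ay":0,"az":0,"jaw":0.1},
    {"x":0.171,"y":0,"z":0.207,"ax":0,"ay":0,"az":0,"jaw":0.1},
    {"x":0.16,"y":0,"z":0.217,"ax":0,"ay":0,"az":0,"jaw":0.1},
    {"x":0.15,"y":0,"z":0.226,"ax":0,"ay":0,"az":0,"jaw":0.1},
    {"x":0.143,"y":0,"z":0.232,"ax":0,"ay":0,"az":0,"jaw":0.1},
    {"x":0.143,"y":0,"z":0.232,"ax":0,"ay":0,"az":0,"jaw":0.1},
    {"x":0.143,"y":0,"z":0.232,"ax":0,"ay":0,"az":0,"jaw":0.1},
    {"x":0.143,"y":0,"z":0.232,"ax":0,"ay":0,"az":0,"jaw":0.1},
  ],
)

```text
time: 29.15
tool_pos: [517.6, -347.5, 18.8]
tcp_rot: [3.14, -0.849, -0.164]
contact_force: [-3.7, 2.3, 6.9]
grip_width: 60.0
finger_force: 30.0
```

```bash
python3 lg.py
```

```text
29.15 [-1.014  0.72   2.097  2.004  0.669 -1.176] [ 517.6 -347.5   18.8] [ 3.14  -0.849 -0.164] F [-3.7  2.3  6.9] 60.002668644715534 29.97293919324875
```

>>> send_rows(
  rows=[
    {"x":0,"y":0,"z":0,"ax":0,"ay":0,"az":0,"jaw":0.35},
    {"x":0,"y":0,"z":0,"ax":0,"ay":0,"az":0,"jaw":0.55},
    {"x":0,"y":0,"z":0,"ax":0,"ay":0,"az":0,"jaw":0.55},
    {"x":0,"y":0,"z":0,"ax":0,"ay":0,"az":0,"jaw":0.55},
    {"x":-0.05,"y":0,"z":-0.09,"ax":0,"ay":0,"az":0,"jaw":0.55},
    {"x":-0.11,"y":0,"z":-0.16,"ax":0,"ay":0,"az":0,"jaw":0.55},
    {"x":-0.18,"y":0,"z":-0.24,"ax":0,"ay":0,"az":0,"jaw":0.55},
    {"x":-0.24,"y":0,"z":-0.31,"ax":0,"ay":0,"az":0,"jaw":0.55},
    {"x":-0.27,"y":0,"z":-0.345,"ax":0,"ay":0,"az":0,"jaw":0.55},
    {"x":-0.27,"y":0,"z":-0.345,"ax":0,"ay":0,"az":0,"jaw":0.2},
  ],
)

```text
time: 30.4
tool_pos: [430.9, -333.4, 22.9]
tcp_rot: [3.141, -0.847, -0.165]
contact_force: [-0.0, -0.5, 0.7]
grip_width: 65.3
finger_force: 0.0
```

```bash
python3 lg.py; cat > blk.py <<'E'
from h import *
p,d,k=cam("wrist"); import sys; save(sys.argv[1],p); P=cloud(d,k)
Rc=Ro.from_euler("z",-.164); L=Rc.inv().apply((P-[571,-355.8,0]).reshape(-1,3)).reshape(P.shape)
m=(abs(L[...,2]-38)<6)&(abs(L[...,1])<60)&(L[...,0]>-160)&(L[...,0]<70); n,lab,st,_=cv2.connectedComponentsWithStats(m.astype(np.uint8))
Q=L[lab==1+st[1:,4].argmax()]; print(len(Q),"z",np.median(Q[:,2]),"x",np.percentile(Q[:,0],[.5,99.5]),"y",np.percentile(Q[:,1],[.5,99.5]),cv2.minAreaRect(Q[:,:2].astype(np.float32)))
t,R=tool(); print("tcp in cubby",Rc.inv().apply(t-[571,-355.8,0]))
E
python3 blk.py w7
```

```text
30.4 [-1.201  0.684  2.27   1.945  0.764 -1.338] [ 430.9 -333.4   22.9] [ 3.141 -0.847 -0.165] F [-0.  -0.5  0.7] 65.27117695569301 0.0
10759 z 38.48818424965464 x [-98.01516835   9.91562538] y [-29.27825149  29.71829267] ((-43.09137725830078, 0.16126060485839844), (60.03508377075195, 110.96253967285156), 89.56971740722656)
tcp in cubby [-141.41248666   -0.75124613   23.01839777]
```

View pics/w7.png

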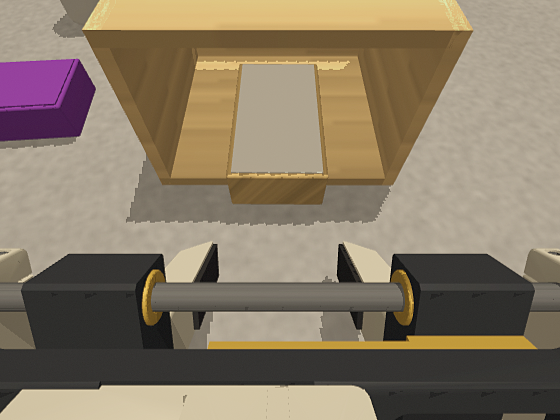

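The view shows the block lying straight in the bay, sticking out about 23 mm (centre at −43 mm in the cabinet frame). I push it home with closed fingertips.

>>> send_rows(
  rows=[
    {"x":0,"y":0,"z":0,"ax":0,"ay":0,"az":0,"jaw":-0.4},
    {"x":0,"y":0,"z":0,"ax":0,"ay":0,"az":0,"jaw":-1},
    {"x":0,"y":0,"z":0,"ax":0,"ay":0,"az":0,"jaw":-1},
    {"x":0.04,"y":0,"z":0.047,"ax":0,"ay":0,"az":0,"jaw":-1},
    {"x":0.08,"y":0,"z":0.094,"ax":0,"ay":0,"az":0,"jaw":-1},
    {"x":0.12,"y":0,"z":0.14,"ax":0,"ay":0,"az":0,"jaw":-1},
    {"x":0.155,"y":0,"z":0.178,"ax":0,"ay":0,"az":0,"jaw":-1},
    {"x":0.187,"y":0,"z":0.213,"ax":0,"ay":0,"az":0,"jaw":-1},
    {"x":0.217,"y":0,"z":0.247,"ax":0,"ay":0,"az":0,"jaw":-1},
    {"x":0.247,"y":0,"z":0.282,"ax":0,"ay":0,"az":0,"jaw":-1},
  ],
)

```text
time: 31.7
tool_pos: [505.6, -345.4, 22.5]
tcp_rot: [3.141, -0.847, -0.164]
contact_force: [-0.8, 0.3, -0.3]
grip_width: 0.4
finger_force: 0.7
```

>>> send_rows(
  rows=[
    {"x":0,"y":0,"z":0,"ax":0,"ay":0,"az":0,"jaw":-1},
    {"x":0,"y":0,"z":0,"ax":0,"ay":0,"az":0,"jaw":-1},
    {"x":-0.08,"y":0,"z":-0.1,"ax":0,"ay":0,"az":0,"jaw":-1},
    {"x":-0.18,"y":0,"z":-0.22,"ax":0,"ay":0,"az":0,"jaw":-1},
    {"x":-0.27,"y":0,"z":-0.34,"ax":0,"ay":0,"az":0,"jaw":-1},
    {"x":-0.27,"y":0,"z":-0.38,"ax":0,"ay":0,"az":0,"jaw":-1},
    {"x":-0.27,"y":0,"z":-0.38,"ax":0,"ay":0,"az":0,"jaw":-1},
    {"x":-0.27,"y":0,"z":-0.38,"ax":0,"ay":0,"az":0,"jaw":-1},
    {"x":-0.27,"y":0,"z":-0.38,"ax":0,"ay":0,"az":0,"jaw":-1},
    {"x":-0.27,"y":0,"z":-0.38,"ax":0,"ay":0,"az":0,"jaw":-1},
  ],
)

```text
time: 32.95
tool_pos: [414.1, -329.9, 32.4]
tcp_rot: [3.14, -0.847, -0.163]
contact_force: [0.2, 0.6, 0.3]
grip_width: 0.6
finger_force: 0.0
```

```bash
python3 lg.py; python3 blk.py w8; python3 - <<'E'
from h import *
p,d,k=cam("scene"); save("s2",p); P=cloud(d,k)
hsv=cv2.cvtColor(p,cv2.COLOR_RGB2HSV); m=(P[...,2]>255)&(P[...,2]<320)&(abs(P[...,0]-598)<40)&(abs(P[...,1]-43)<90)
print("bar",P[m].mean(0),m.sum())
E
```

```text
32.95 [-1.245  0.654  2.3    1.897  0.772 -1.334] [ 414.1 -329.9   32.4] [ 3.14  -0.847 -0.163] F [0.2 0.6 0.3] 0.6243168814530802 0.0
6286 z 38.42867722215168 x [-59.72177869  30.68091477] y [-28.53649659  30.54041665] ((-13.486541748046875, 0.9464225769042969), (60.067962646484375, 93.77950286865234), 89.42660522460938)
tcp in cubby [-1.59112080e+02 -1.25461711e-01  3.23905649e+01]
bar [608.39768953  42.33885894 289.30161312] 457
```

The block's rear end is at −60 mm, so its centre is at about −5 mm and nothing sticks out. It lies flat with its top at 38 mm. The clamp arm stands open and the gripper is clear.

```bash
python3 -c "
from plant import bot
print(bot.close_job())"
```

```text
the job is handed in; nothing more can be done
None
```

The job is handed in at about 33 s of the 72 s allowed, with no verdict returned: the block was clamped and released, the arm stands open, and the block lies flat, white face up, fully inside the far cabinet's bay (centre about 5 mm towards the mouth from the bay's middle).

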